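Put the bench kit back in its holders

ROBOT

A 6-joint arm with a two-finger parallel gripper is mounted at the origin on a cart in front of the work surface, level with it; the furniture and walls round the work are solid. World frame = base frame: x ahead of the robot, y to its left, z up, the work surface at z = 0. Lengths are in mm, angles in rad, forces in N, time in s.
With the tool pointing down it reaches from about 275 to 1000 mm from the base axis. Payload 8.4 kg.
Tool frame: the origin (TCP) lies midway between the tips of the shut fingers; the grasp point (between the pads) lies behind it (r.pinch_z is the z of the grasp point in the tool frame, in mm); z points along the fingers, y is the direction in which the jaws open and shut (so a half turn about z gives the same grasp; the last joint's range is limited). The gripper opens to 85 mm and grips with 20 to 120 N. Pads are 22 mm wide; open, the fingers measure 114 mm over their backs; the gripper's body (76 mm by 85 mm) begins 54 mm behind the grasp point. The pads swing forward as they close: fully open they stand 13 mm farther back than shut.
Start: joints at [1.138, 0.353, 1.633, -0, 1.155, -0.002], TCP at [260.997, 567.898, 201.581] pointing down, gripper open.
Joint ranges: [-2.63, 2.63], [-0.92, 2.1], [0.06, 2.66], [-1.3, 4.44], [0, 2.69], [-3.02, 3.02]. Speed limits (rad/s): [2.22, 2.22, 2.79, 3.14, 3.14, 3.14].

INTERFACE

Orientations are given as [roll, pitch, yaw] about the fixed x, y, z axes, in that order (R = Rz(yaw) Ry(pitch) Rx(roll)).
In Python, from rig import r, optics, ticket gives the robot as it stands.
- The arm moves only by the shell command python3 -m jog 'ROWS' [FORCE]. ROWS is text: rows parted by semicolons, each of 7 numbers parted by spaces: the closure in counts, from 0 (fully open) to 255 (shut), then the shift along the tool's x, y, z in mm, then the turn, a rotation vector about the tool's x, y, z in degrees. A call has 1 to 5 rows; each row shifts and turns the pose as measured when the row begins, along the tool's axes as they then stand; what a row does not reach is not made up. A row lasts 1/12 s, in which the tool goes at most 41.7 mm and 7.16 degrees, less where a joint would pass 70% of its speed; a pose out of reach is approached as far as the arm can. A call with a gripper value outside its range is refused whole. The fingers move at their own pace and stop on an object; FORCE is the grip in N (left out, the last holds). Time passes only in rows, so rows that do not move let the fingers close. It gives the time, the measured TCP pose, the force and the opening at its end, in the units of the state.
- r.sense(): the state, without advancing time (a new reading comes with each control period).
- optics.grab_frame(name): name is "scene" or "side" or "wrist"; returns the picture (480x640x3 uint8, red, green, blue); there is no depth.
- optics.camera_info(name): a dict with "fx", "fy", "cx", "cy" (pixels), "world_from_camera" (4x4, takes a point from camera to world coordinates). Camera axes: x right, y down, z forward; pixel columns grow to the right and rows downward; lengths in mm; the calibration is good to about 2 mm. A picture is of the moment at which its call begins: read the wrist's pose just before it. camera_info takes no time and is no camera call; for the wrist camera it gives the pose at the moment of the call.
- ticket.sign_off(): hands the job in, once; it reports no verdict.
The state is a dict: "clock": time; "qpos": joint angles; "qvel": joint speeds; "joint_efforts": joint torques, N m; "eef_pos": TCP position; "tcp_rot": TCP orientation; "contact_force": force on the tool from outside, world axes, zero at the start; "wrist_torque": the same for the moment, N m; "opening": opening from 0.0 (shut) to 1.0 (fully open).
Only numpy, scipy, OpenCV 4.12 (cv2) and the standard library are available. Lean on these libraries where they do the work, as an engineer would, in place of code of your own. Each camera call takes 0.05 s, during which the arm holds its last target.

TASK

On the grey work board, tidy the loose kit into the four small wooden holders: stand the white bottle upright in the round holder, lay the cork sanding block flat in the wide tray, lay the folding hex-key set flat in the narrow tray, and lay the marker lengthwise in the V-notches of the long marker rest. Every thing must sit fully down inside its own holder, the same way up as you found it, and the two mixing cups must stay where they stand.

Things in the scene. Friction and masses are not known exactly. Their poses are not given: they have to be found in the camera images.
- hardener_bottle_center (a point): White plastic bottle with a red ribbed screw cap, standing upright on the board: body 48 mm in diameter, 115 mm high with cap, about 90 g. The point is on its axis, half-way up (57.5 mm above its underside); z is up. Grip it across the body. (The kit and holders are all on a flat grey raised work board, 380 by 880 mm, whose top is 45 mm above the bench; similar things elsewhere on the bench are not part of the job.)
- sanding_block_center (a point): Brown cork sanding block, lying flat on the board: 60 mm (x) by 100 mm (y, its long axis) by 30 mm high, about 50 g; the solid part is 58 mm wide. The point is its centre, 15 mm above the underside. Grip it across x, at the middle of its long sides.
- hex_keys_center (a point): Red folding hex-key set, a flat bar lying on the board: 27 mm (x) by 90 mm (y, its long axis) by 20 mm high, about 90 g. The point is its centre, 10 mm above the underside. Grip it across x.
- marker_black_center (a point): Black felt marker with a white band, lying on the board: round, 18 mm in diameter, 133 mm long (y is its long axis), about 18 g; it can roll about its length, so its own x and z are not fixed. The point is its centre, on its axis. Grip it across its thickness, near the middle.
- round_holder_floor (a point): Round wooden holder, fixed to the board, for the bottle: a ring of 66 mm inner and 78 mm outer diameter whose rim is 16 mm above the board, with a floor 4 mm thick on an 88 mm disc 3 mm thick. The point is the centre of the floor inside (4 mm above the board), where the bottle's underside comes to stand.
- wide_tray_floor (a point): The wider of two rectangular wooden trays, fixed to the board, for the sanding block: pocket 78 mm (x) by 118 mm (y, long axis), outside 90 by 130 mm, walls 14 mm above the board. The end walls are full; each long side has a wall only in its last 18 mm at the corners and is open in the middle (82 mm) for fingers. The point is the centre of the pocket floor (4 mm above the board).
- narrow_tray_floor (a point): The narrower rectangular wooden tray, fixed to the board, for the hex-key set: pocket 45 mm (x) by 108 mm (y, long axis), outside 57 by 120 mm, walls 14 mm above the board. The end walls are full; each long side has a wall only in its last 18 mm at the corners and is open in the middle (72 mm) for fingers. The point is the centre of the pocket floor (4 mm above the board).
- marker_rest_seat (a point): Long wooden rest, fixed to the board, for the marker: base 44 mm (x) by 164 mm (y, long axis) by 5 mm, with two 90-degree V-notched saddles (12 mm thick, 42 mm either side of the middle along y, notch 38 mm wide at its top, saddle tops 28 mm above the board) and end plates 26 mm high, 152 mm apart inside. Between the saddles 72 mm are open for fingers. The point is where the centre of the seated marker comes to lie: 21.4 mm above the board, at the middle.
- clear_cup: Bystander: clear plastic mixing cup, empty, 66 mm in diameter and 62 mm high, loose, standing on the bench beyond the far edge of the board. Origin at the centre of its underside. Leave it alone.
- used_cup: Bystander: plastic mixing cup with cured resin and a stick in it, 66 mm in diameter and 85 mm high with the stick, loose, standing on the bench beyond the right (-y) end of the board. Origin at the centre of its underside. Leave it alone.

How it is judged (in metres and radians):
At the end, for the whole second after the job is handed in: Each thing rests still in its own holder: centre within 15 mm of the holder's centre (level) and 4 mm of seated height; block, hex keys and marker along their holder within 0.3 rad (either way round); bottle, block and hex keys upright within 0.1 rad (horizontal distance between hardener_bottle_center and round_holder_floor below 0.015 m and z of hardener_bottle_center in the frame of round_holder_floor between 0.0535 and 0.0615 m and angle between each of hardener_bottle_center, sanding_block_center, hex_keys_center's own z axis and vertical below 0.1 rad and linear speed of each of hardener_bottle, sanding_block, hex_keys, marker_black below 0.02 m/s and horizontal distance between sanding_block_center and wide_tray_floor below 0.015 m and z of sanding_block_center in the frame of wide_tray_floor between 0.0105 and 0.0185 m and angle between the y axis of sanding_block_center and the y axis of wide_tray_floor, either way round below 0.3 rad and horizontal distance between hex_keys_center and narrow_tray_floor below 0.015 m and z of hex_keys_center in the frame of narrow_tray_floor between 0.006 and 0.014 m and angle between the y axis of hex_keys_center and the y axis of narrow_tray_floor, either way round below 0.3 rad and horizontal distance between marker_black_center and marker_rest_seat below 0.015 m and z of marker_black_center in the frame of marker_rest_seat between -0.004 and 0.004 m and angle between the y axis of marker_black_center and the y axis of marker_rest_seat, either way round below 0.3 rad); the robot touches nothing.
It fails at once if the clear mixing cup is moved by more than 20 mm (distance of clear_cup from where it was at the start of the episode above 0.02 m).
It fails at once if the used mixing cup is moved by more than 20 mm (distance of used_cup from where it was at the start of the episode above 0.02 m).
It also fails if it takes over 109 s, if anything falls off the work surface, if the arm or the gripper's body presses on something with over 40 N, if the wrist force passes 120 N, or if a joint passes its speed limit or range.

## Working session

There is one attempt and no reset: what is moved stays moved. The work goes in short steps, Python scripts to look and compute and a shell command to move; the robot and the scene stay as the last step left them, time stands still between calls to the robot, and variables do not carry over. Pictures are saved under pics/ and viewed, and the job is handed in when it is done.

```bash
ls; mkdir -p pics
python3 - <<'E'
from rig import r, optics, ticket
import cv2
print(r.sense(), r.pinch_z)
for n in ["scene","side","wrist"]:
    f=optics.grab_frame(n); cv2.imwrite(f"pics/{n}0.png",f[:,:,::-1]); print(n,optics.camera_info(n))
E
```

```text
pics
{'clock': 0.0, 'qpos': array([ 1.13763516e+00,  3.53642539e-01,  1.63413809e+00,  4.82352793e-05,
        1.15517965e+00, -2.41016565e-03]), 'qvel': array([ 1.15305340e-03, -2.36245735e-03, -4.55987386e-04, -2.16869599e-05,
       -2.36330519e-03, -3.97689145e-04]), 'joint_efforts': array([ 2.52033613e-03, -6.05252194e+01, -3.42070198e+01,  1.76891635e-04,
        9.26293375e-03,  3.71538704e-05]), 'eef_pos': array([260.74684002, 567.44743948, 200.86350906]), 'tcp_rot': array([-3.14022513e+00, -4.73983062e-05,  2.71082211e+00]), 'contact_force': array([-0.05060503, -0.46979164, -0.67344677]), 'wrist_torque': array([0.01054648, 0.0079363 , 0.00233023]), 'opening': 1.0042469264806373} -18.700000000000003
scene {'fx': 611.5160297279409, 'fy': 611.5160297279409, 'cx': 320.80577708216845, 'cy': 247.39724030707774, 'world_from_camera': array([[ 5.89011995e-01, -6.28476833e-01,  5.08017460e-01,
        -2.03392644e+02],
       [-8.08041170e-01, -4.49010346e-01,  3.81391107e-01,
        -6.87402284e+02],
       [-1.15903800e-02, -6.35142960e-01, -7.72307635e-01,
         1.30200061e+03]
[... 329 characters left out ...]
4028194e-01, -7.45097942e-01,
         9.58132995e+02],
       [-1.32376492e-02, -7.47038617e-01, -6.64648832e-01,
         1.00906176e+03],
       [ 0.00000000e+00,  0.00000000e+00,  0.00000000e+00,
         1.00000000e+00]])}
wrist {'fx': 338.68161427587165, 'fy': 338.68161427587165, 'cx': 318.22929206812245, 'cy': 240.7783713397344, 'world_from_camera': array([[ 4.17581343e-01,  8.75238923e-01,  2.44095574e-01,
         1.97980393e+02],
       [ 9.08639049e-01, -4.01950568e-01, -1.13184895e-01,
         5.97008248e+02],
       [-9.49471018e-04,  2.69058671e-01, -9.63123320e-01,
         3.72623050e+02],
       [ 0.00000000e+00,  0.00000000e+00,  0.00000000e+00,
         1.00000000e+00]])}
```

View pics/scene0.png

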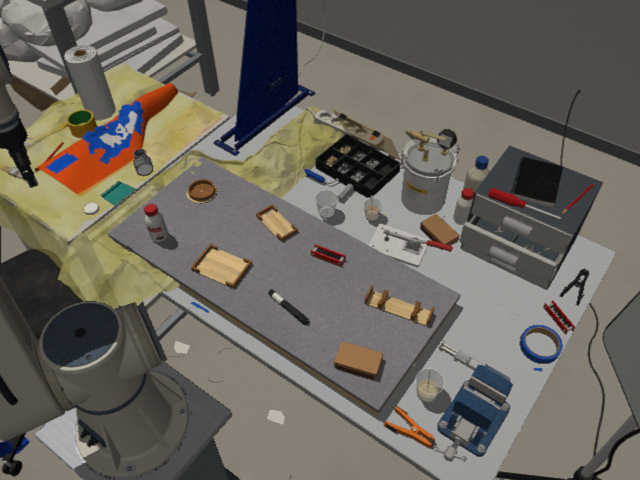

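View pics/side0.png

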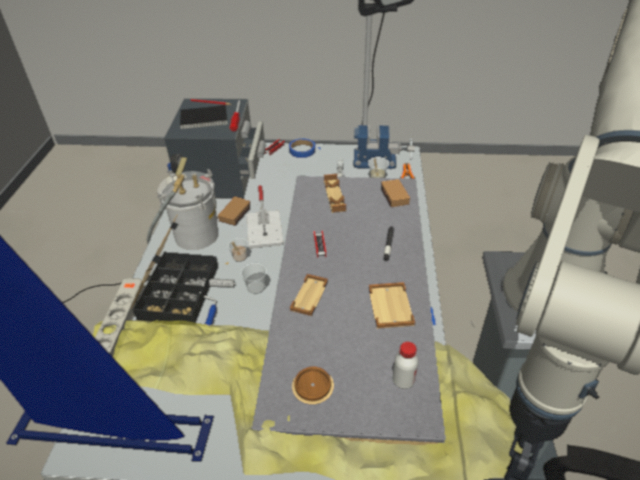

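View pics/wrist0.png

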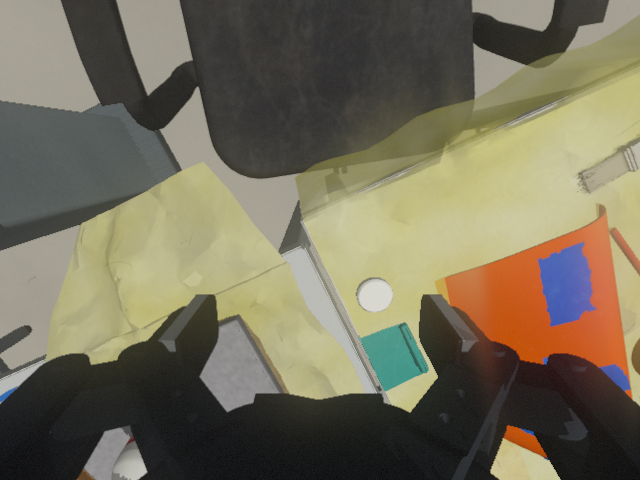

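The scene view shows everything: bottle (155,225), round holder (201,190), wide tray (222,266), narrow tray (277,222), hex set (328,254), marker (289,306), rest (400,305), block (358,359), and cups at (326,206), (373,208) and (430,385). Next I'll enlarge crops of this.

Run:
```python
import cv2
s=cv2.imread('pics/scene0.png'); d=cv2.imread('pics/side0.png')
def c(im,n,x,y,w,h,k):
    o=cv2.resize(im[y:y+h,x:x+w],None,fx=k,fy=k,interpolation=cv2.INTER_CUBIC)
    for i in range(0,w,20):
        cv2.putText(o,str(x+i),(i*k,8),0,.35,(0,255,255),1); cv2.line(o,(i*k,10),(i*k,16),(0,255,255),1)
    for i in range(0,h,20):
        cv2.putText(o,str(y+i),(0,i*k+4),0,.35,(0,255,255),1); cv2.line(o,(24,i*k),(30,i*k),(0,255,255),1)
    cv2.imwrite(f'pics/{n}.png',o)
c(s,'s1',130,165,200,130,4)
c(s,'s2',260,230,190,150,4)
c(d,'d1',280,260,160,150,4)
c(d,'d2',300,165,130,110,5)
```

```text
(no output)
```

View pics/s1.png

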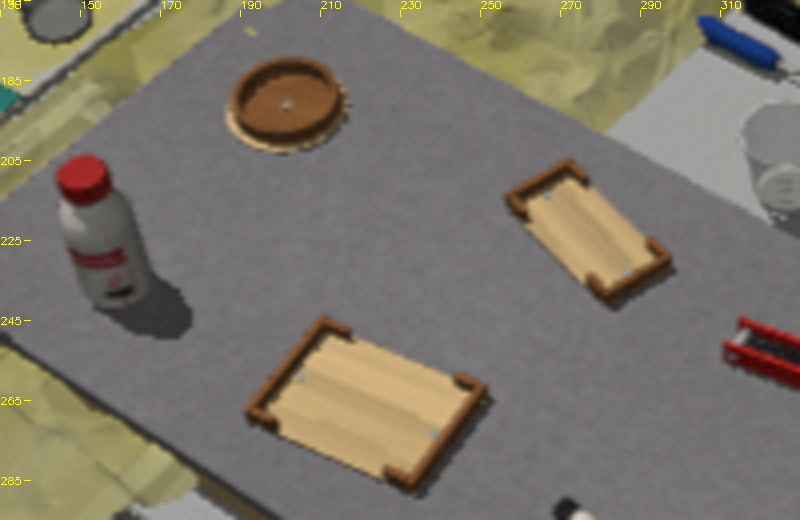

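View pics/s2.png

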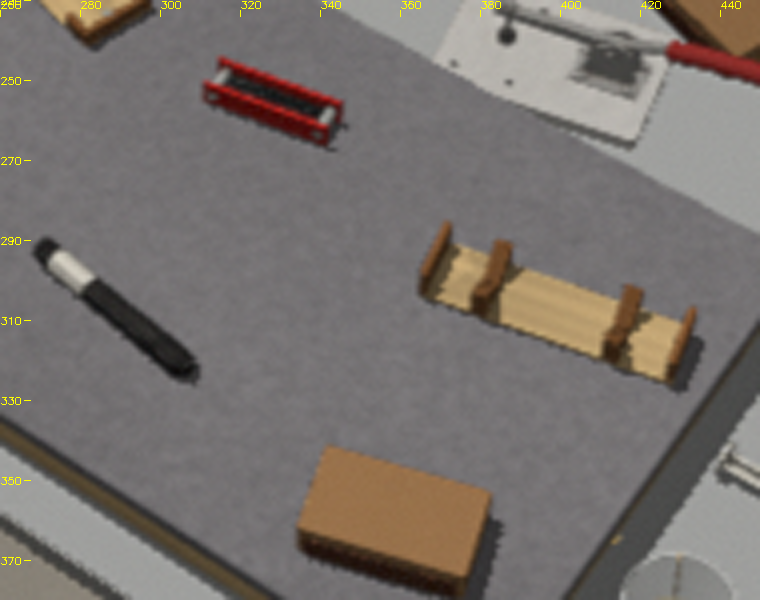

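View pics/d1.png

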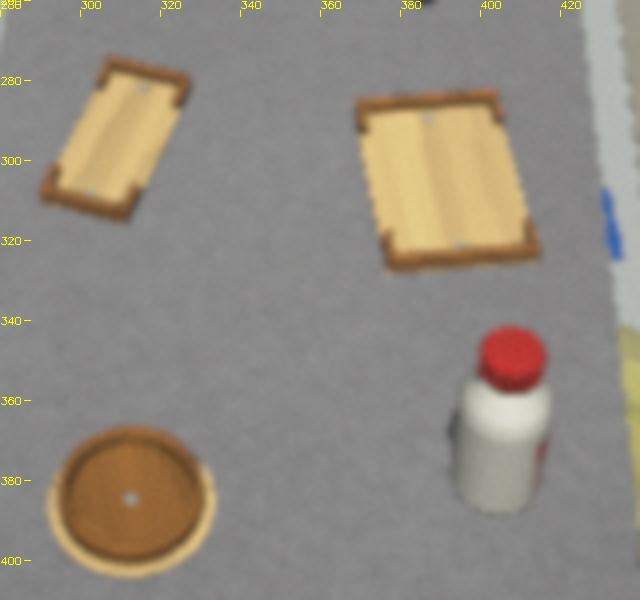

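View pics/d2.png

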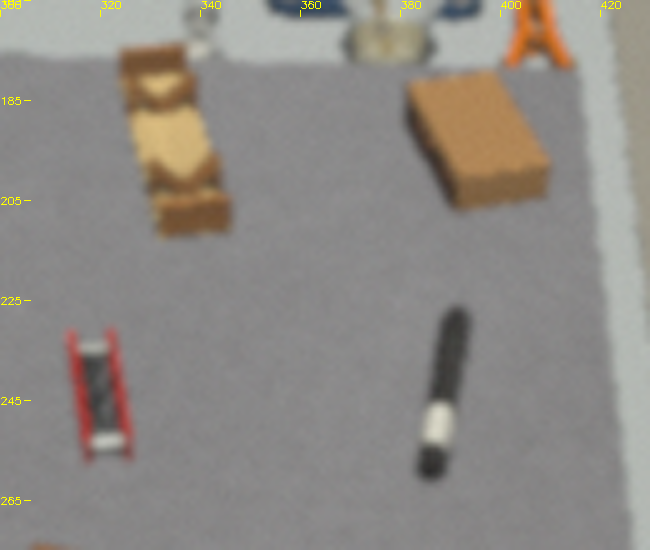

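```bash
cat > h.py <<'E'
import numpy as np
I={'scene':((611.516,611.516,320.806,247.397),np.array([[ 5.89011995e-01,-6.28476833e-01,5.08017460e-01,-2.03392644e+02],[-8.08041170e-01,-4.49010346e-01,3.81391107e-01,-6.87402284e+02],[-1.15903800e-02,-6.35142960e-01,-7.72307635e-01,1.30200061e+03]])),
'side':((525.399,525.399,324.17,241.58),np.array([[-9.97962499e-01,-3.16206195e-02,5.54164838e-02,5.15165861e+02],[-6.24148612e-02,6.64028194e-01,-7.45097942e-01,9.58132995e+02],[-1.32376492e-02,-7.47038617e-01,-6.64648832e-01,1.00906176e+03]]))}
def ray(n,p,z,cam=None):
    (fx,fy,cx,cy),T=cam or I[n]
    d=T[:,:3]@np.array([(p[0]-cx)/fx,(p[1]-cy)/fy,1]); o=T[:,3]
    return o+d*(z-o[2])/d[2]
def wcam(optics):
    c=optics.camera_info('wrist'); return ((c['fx'],c['fy'],c['cx'],c['cy']),c['world_from_camera'][:3])
E
python3 - <<'E'
from h import *
s1=lambda u,v:('scene',(130+u/4-.4,165+v/4-.4)); s2=lambda u,v:('scene',(260+u/4-.4,230+v/4-.4))
d1=lambda u,v:('side',(280+u/4-.4,260+v/4-.4)); d2=lambda u,v:('side',(300+u/5-.4,165+v/5-.4))
F={'round':[(49,s1(287,104)),(49,d1(131,498))],
'wide':[(49,s1(300,377),s1(433,433)),(49,d1(429,118),d1(460,244)),(59,s1(248,412),s1(323,318),s1(488,385),s1(410,490)),(59,d1(357,102),d1(497,92),d1(538,250),d1(390,265))],
'narrow':[(49,s1(547,194),s1(627,272)),(49,d1(143,87),d1(90,192))],
'rest':[(45,s2(420,298),s2(668,383)),(71,s2(449,222),s2(693,308)),(71,d2(121,48),d2(185,46),d2(231,195),d2(158,200))],
'block':[(75,s2(330,445),s2(490,492),s2(467,575),s2(299,528)),(75,d2(408,82),d2(492,72),d2(550,160),d2(455,182))],
'hex':[(65,s2(220,60),s2(342,103),s2(325,134),s2(205,85)),(65,d2(66,333),d2(112,330),d2(128,455),d2(86,460))],
'marker':[(54,s2(40,249),s2(191,370)),(54,d2(459,312),d2(430,472))],
'bottle':[(160,s1(83,167)),(160,d1(515,348))]}
for k,L in F.items():
    for z,*ps in L:
        P=np.array([ray(*p,z) for p in ps])[:,:2]
        print(k,P.mean(0).round(1),P.round(0).tolist(),[f"{np.linalg.norm(a-b):.0f}@{np.degrees(np.arctan2(*(b-a)[::-1])):.0f}" for a,b in zip(P,np.roll(P,-1,0))] if len(P)>1 else '')
E
```

```text
round [591.9 336.3] [[592.0, 336.0]] 
round [591.9 334.1] [[592.0, 334.0]] 
wide [420.4 105.6] [[412.0, 156.0], [428.0, 55.0]] ['103@-81', '103@99']
wide [420.4 102.3] [[428.0, 52.0], [413.0, 152.0]] ['101@99', '101@-81']
wide [418.7 101.4] [[367.0, 157.0], [453.0, 171.0], [474.0, 46.0], [381.0, 31.0]] ['87@9', '127@-81', '94@-171', '127@96']
wide [420.7 107.2] [[473.0, 50.0], [386.0, 37.0], [369.0, 163.0], [454.0, 178.0]] ['88@-172', '127@98', '87@10', '130@-82']
narrow [620.5  82.8] [[633.0, 128.0], [608.0, 38.0]] ['93@-105', '93@75']
narrow [620.8  78.8] [[608.0, 34.0], [633.0, 123.0]] ['93@74', '93@-106']
rest [ 557.5 -339. ] [[540.0, -262.0], [575.0, -416.0]] ['159@-77', '159@103']
rest [ 598.1 -330.7] [[582.0, -254.0], [614.0, -408.0]] ['157@-78', '157@102']
rest [ 578.1 -336.3] [[614.0, -411.0], [574.0, -415.0], [541.0, -263.0], [583.0, -256.0]] ['40@-174', '156@103', '43@9', '158@-79']
block [ 394.2 -340.1] [[407.0, -286.0], [435.0, -377.0], [383.0, -395.0], [352.0, -302.0]] ['95@-73', '55@-161', '97@108', '57@17']
block [ 396.  -335.4] [[436.0, -376.0], [384.0, -389.0], [354.0, -300.0], [410.0, -276.0]] ['53@-166', '94@109', '61@23', '103@-76']
hex [ 604.4 -103.1] [[609.0, -58.0], [625.0, -143.0], [598.0, -149.0], [586.0, -62.0]] ['87@-79', '28@-168', '88@98', '23@12']
hex [607.  -93.2] [[628.0, -142.0], [603.0, -146.0], [588.0, -45.0], [609.0, -40.0]] ['26@-172', '102@98', '22@13', '103@-80']
marker [ 419.1 -116.7] [[427.0, -52.0], [411.0, -182.0]] ['131@-97', '131@83']
marker [ 419.3 -117.3] [[410.0, -183.0], [429.0, -51.0]] ['133@82', '133@-98']
bottle [403.4 313.6] [[403.0, 314.0]] 
bottle [399.9 310.6] [[400.0, 311.0]]
```

```bash
cat > go.py <<'E'
# usage: go.py x y z yaw tilt [n]: print tool-frame rows from measured pose to target
import sys,numpy as np
from scipy.spatial.transform import Rotation as R, Slerp
from rig import r
a=[float(v) for v in sys.argv[1:6]]
s=r.sense(); p=s['eef_pos']; R0=R.from_euler('xyz',s['tcp_rot'])
R1=R.from_euler('z',a[3],degrees=True)*R.from_euler('x',180,degrees=True)*R.from_euler('y',a[4],degrees=True)
q=np.array(a[:3]); ang=np.degrees((R0.inv()*R1).magnitude()); d=np.linalg.norm(q-p)
n=int(sys.argv[6]) if len(sys.argv)>6 else max(1,int(np.ceil(max(d/40,ang/7))))
S=Slerp([0,1],R.concatenate([R0,R1]))
print('pose',p.round(1),np.degrees(s['tcp_rot']).round(1),'q',s['qpos'].round(2),'F',s['contact_force'].round(1),'op',round(s['opening'],2),'t',round(s['clock'],1),'dist',round(d),'ang',round(ang,1),'n',n)
ts=np.linspace(0,1,n+1); out=[]
for i in range(n):
    Ra,Rb=S(ts[i]),S(ts[i+1])
    out.append(' '.join(f'{v:.0f}' if abs(v)>=10 else f'{v:.1f}' for v in [*Ra.inv().apply((q-p)/n),*(Ra.inv()*Rb).as_rotvec(degrees=True)]))
for i in range(0,n,5): print('; '.join(out[i:i+5]))
E
python3 go.py 402 217 260 90 0
```

```text
pose [260.8 567.6 201. ] [-179.9   -0.   155.3] q [ 1.14  0.35  1.63  0.    1.16 -0.  ] F [-0.7 -0.2  0.5] op 1.0 t 0.1 dist 382 ang 65.3 n 10
-27 -26 -5.9 -0.0 0.0 6.5; -30 -23 -5.9 -0.0 0.0 6.5; -33 -19 -5.9 -0.0 0.0 6.5; -35 -15 -5.9 -0.0 0.0 6.5; -36 -11 -5.9 -0.0 0.0 6.5
-37 -7.0 -5.9 -0.0 0.0 6.5; -38 -2.8 -5.9 -0.0 0.0 6.5; -38 1.5 -5.9 -0.0 0.0 6.5; -37 5.8 -5.9 -0.0 0.0 6.5; -36 10 -5.9 -0.0 0.0 6.5
```

```bash
python3 -m jog '0 -20 -20 -25 0 0 6.5; 0 -30 -23 -10 0 0 6.5; 0 -33 -19 -6 0 0 6.5; 0 -35 -15 -6 0 0 6.5; 0 -36 -11 -6 0 0 6.5' 40; python3 go.py 402 217 260 90 0
```

```text
clock: 0.57
eef_pos: [325.6, 399.4, 251.8]
tcp_rot: [-3.136, 0.002, 2.131]
contact_force: [1.0, 0.3, -0.3]
opening: 1.001
pose [325.6 399.4 251.8] [-1.797e+02  1.000e-01  1.221e+02] q [0.88 0.14 1.8  0.   1.21 0.32] F [ 1.   0.3 -0.3] op 1.0 t 0.6 dist 198 ang 32.1 n 5
-39 -6.4 -1.5 -0.1 0.0 6.4; -40 -2.0 -1.6 -0.1 0.0 6.4; -39 2.4 -1.6 -0.1 0.0 6.4; -39 6.8 -1.6 -0.1 0.0 6.4; -38 11 -1.6 -0.1 0.0 6.4
```

```bash
python3 -m jog '0 -39 -6 -2 0 0 6.4; 0 -40 -2 -2 0 0 6.4; 0 -39 2 -2 0 0 6.4; 0 -39 7 -2 0 0 6.4; 0 -38 11 -2 0 0 6.4'
python3 - <<'E'
from rig import r,optics
import cv2
print(r.sense()['eef_pos'],optics.camera_info('wrist')['world_from_camera'].round(3).tolist())
cv2.imwrite('pics/w1.png',optics.grab_frame('wrist')[:,:,::-1])
E
python3 go.py 402 217 220 90 60
```

```text
clock: 0.98
eef_pos: [401.5, 207.9, 263.6]
tcp_rot: [-3.14, 0.003, 1.546]
contact_force: [1.4, 0.8, 1.0]
opening: 1.002
[401.4757733  207.93673197 263.57962739] [[1.0, -0.023, -0.009, 402.703], [-0.024, -0.962, -0.272, 277.553], [-0.003, 0.272, -0.962, 434.982], [0.0, 0.0, 0.0, 1.0]]
pose [403.7 202.  263.9] [-180.     0.4   88. ] q [ 0.47  0.02  1.91 -0.01  1.22  0.5 ] F [ 1.1 -2.9  0.5] op 1.0 t 1.0 dist 46 ang 60.4 n 9
1.7 -0.2 4.9 0.1 6.7 -0.2; 1.1 -0.2 5.0 0.1 6.7 -0.2; 0.5 -0.2 5.1 0.1 6.7 -0.2; -0.1 -0.2 5.2 0.1 6.7 -0.2; -0.7 -0.2 5.1 0.1 6.7 -0.2
-1.3 -0.2 5.0 0.1 6.7 -0.2; -1.9 -0.2 4.8 0.1 6.7 -0.2; -2.4 -0.2 4.6 0.1 6.7 -0.2; -2.9 -0.2 4.3 0.1 6.7 -0.2
```

View pics/w1.png

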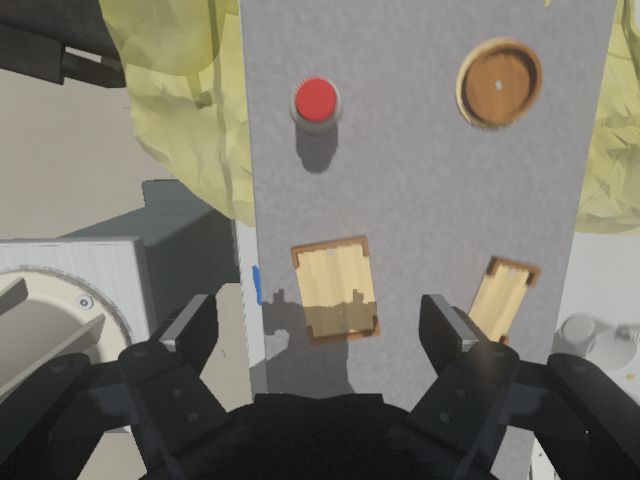

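The wrist view shows the bottle cap at (316,99), the round holder's screw at (499,86) and the wide tray's near screw at (330,252), so I can cross-check the positions.

```bash
python3 - <<'E'
from h import *
T=np.array([[1.0,-0.023,-0.009,402.703],[-0.024,-0.962,-0.272,277.553],[-0.003,0.272,-0.962,434.982]])
c=((338.68,338.68,318.23,240.78),T)
for n,p,z in [('cap',(316,99),160),('round',(499,86),49),('wide',(330,252),49)]: print(n,ray('w',p,z,c).round(1))
E
python3 -m jog '0 2 0 5 0 6.7 -0.2; 0 1 0 5 0 6.7 -0.2; 0 0 0 5 0 6.7 -0.2; 0 0 0 5 0 6.7 -0.2; 0 -1 0 5 0 6.7 -0.2'
python3 go.py 402 217 220 90 60
```

```text
cap [401.2 311.  160. ]
round [592.6 332.5  49. ]
wide [412.8 154.2  49. ]
clock: 1.45
eef_pos: [409.9, 210.6, 244.9]
tcp_rot: [3.111, -0.593, 1.565]
contact_force: [-0.8, 0.8, -1.0]
opening: 1.003
pose [409.9 210.6 244.9] [178.3 -34.   89.7] q [ 0.    0.01  2.11  0.68  1.09 -0.33] F [-0.8  0.8 -1. ] op 1.0 t 1.4 dist 27 ang 26.1 n 4
-2.2 -2.2 6.0 0.5 6.5 0.0; -2.8 -2.1 5.7 0.5 6.5 0.0; -3.5 -2.1 5.4 0.5 6.5 0.0; -4.1 -2.0 5.0 0.5 6.5 0.0
```

```bash
python3 -m jog '0 -2 -2 6 0.5 6.5 0; 0 -3 -2 6 0.5 6.5 0; 0 -3 -2 5 0.5 6.5 0; 0 -4 -2 5 0.5 6.5 0'
python3 go.py 402 198 163 90 60
```

```text
clock: 1.78
eef_pos: [407.7, 215.2, 225.1]
tcp_rot: [3.092, -1.067, 1.607]
contact_force: [0.4, 0.4, -0.3]
opening: 1.003
pose [407.7 215.2 225.1] [177.2 -61.1  92.1] q [-0.27  0.3   2.2   1.07  1.31 -0.96] F [ 0.4  0.4 -0.3] op 1.0 t 1.8 dist 65 ang 1.9 n 2
-31 -3.5 7.4 0.5 -0.6 0.5; -31 -3.2 7.7 0.5 -0.6 0.5
```

```bash
python3 -m jog '0 -31 -4 8 0.5 -0.6 0.5; 0 -31 -3 8 0.5 -0.6 0.5; 0 0 0 0 0 0 0'
python3 go.py 402 328 87 90 60
python3 - <<'E'
from rig import r,optics
import cv2
for n in ['wrist','scene']: cv2.imwrite(f'pics/{n}2.png',optics.grab_frame(n)[:,:,::-1])
E
```

```text
clock: 2.03
eef_pos: [401.3, 196.8, 157.6]
tcp_rot: [-3.128, -1.055, 1.552]
contact_force: [-0.9, 0.5, -0.2]
opening: 1.005
pose [401.3 196.8 157.6] [-179.2  -60.5   88.9] q [-0.31  0.44  2.22  1.06  1.25 -1.08] F [-0.9  0.5 -0.2] op 1.0 t 2.0 dist 149 ang 0.7 n 4
0.8 0.1 37 0.0 -0.1 -0.1; 0.9 0.1 37 0.0 -0.1 -0.1; 1.0 0.1 37 0.0 -0.1 -0.1; 1.0 0.1 37 0.0 -0.1 -0.1
```

View pics/wrist2.png

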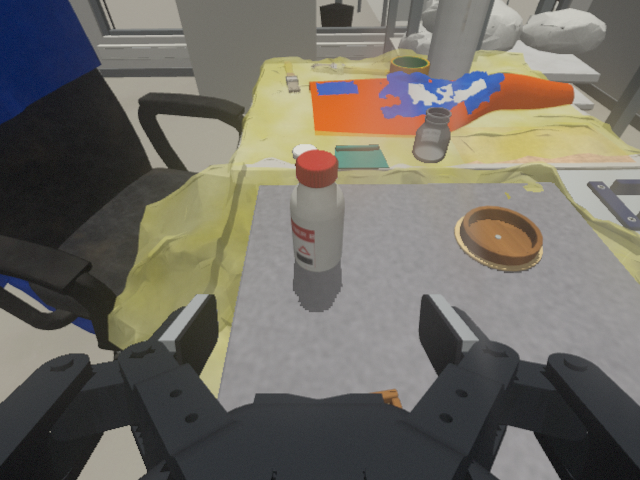

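View pics/scene2.png

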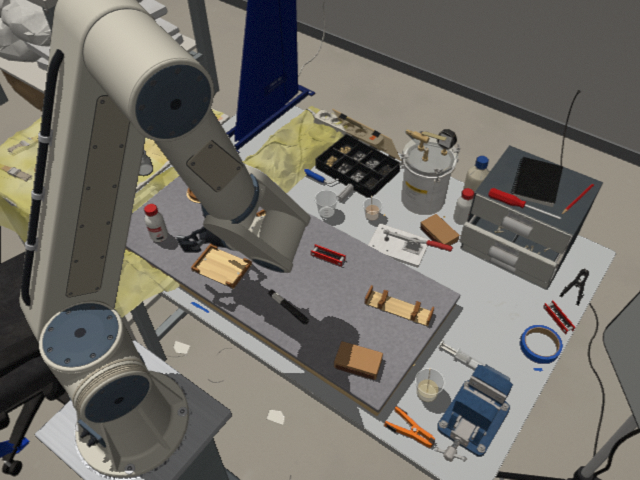

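The bottle is centred between the fingers, with its straight body visible up to row 200 or so. The path forward is clear.

```bash
python3 -m jog '0 1 0 37 0 0 0; 0 1 0 37 0 0 0; 0 1 0 30 0 0 0'; python3 go.py 402 328 87 90 60
```

```text
clock: 2.38
eef_pos: [411.2, 289.3, 119.3]
tcp_rot: [3.116, -1.057, 1.577]
contact_force: [0.5, 0.0, 0.2]
opening: 0.997
pose [411.2 289.3 119.3] [178.6 -60.6  90.4] q [-0.09  0.53  2.25  1.31  1.12 -1.18] F [0.5 0.  0.2] op 1.0 t 2.4 dist 51 ang 1.3 n 2
-4.5 -5.1 25 0.6 -0.3 0.1; -4.4 -4.8 25 0.6 -0.3 0.1
```

```bash
python3 -m jog '0 -4 -9 8 0.6 0 0; 0 -4 0 15 0 0 0; 0 0 0 12 0 0 0; 0 0 0 8 0 0 0'; python3 go.py 402 328 87 90 60
```

```text
clock: 2.72
eef_pos: [403.2, 330.5, 98.0]
tcp_rot: [3.102, -1.061, 1.607]
contact_force: [-0.5, 0.3, 0.7]
opening: 1.003
pose [403.2 330.5  98. ] [177.7 -60.8  92.1] q [ 0.01  0.58  2.26  1.43  1.08 -1.25] F [-0.5  0.3  0.7] op 1.0 t 2.7 dist 11 ang 1.4 n 1
-11 -1.4 3.1 0.4 -0.8 1.0
```

```bash
python3 -m jog '0 -9 -1 2 0.4 -0.8 1; 0 -2 0 0 0 0 0; 0 0 0 0 0 0 0'; python3 go.py 402 328 87 90 60;python3 - <<'E'
from rig import r,optics
import cv2
for n in ['wrist','side']: cv2.imwrite(f'pics/{n}3.png',optics.grab_frame(n)[:,:,::-1])
E
```

```text
clock: 2.97
eef_pos: [402.9, 328.4, 90.2]
tcp_rot: [3.132, -1.048, 1.582]
contact_force: [0.2, -0.4, -0.0]
opening: 1.0
pose [402.9 328.4  90.2] [179.4 -60.1  90.7] q [ 0.01  0.59  2.26  1.42  1.07 -1.24] F [ 0.2 -0.4 -0. ] op 1.0 t 3.0 dist 3 ang 0.3 n 1
-3.0 -1.0 1.3 -0.0 -0.1 0.3
```

View pics/wrist3.png

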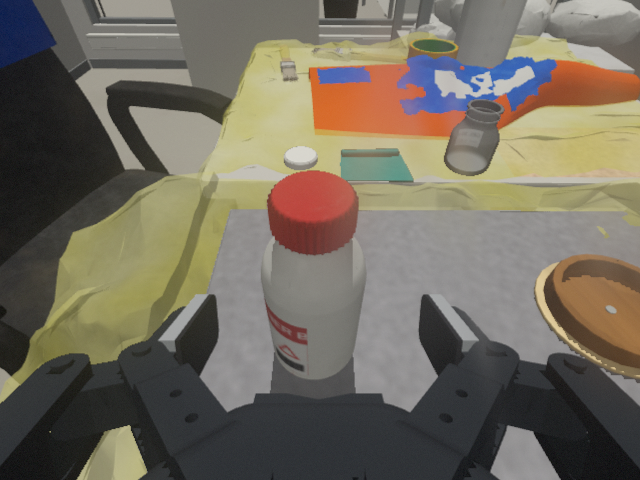

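View pics/side3.png

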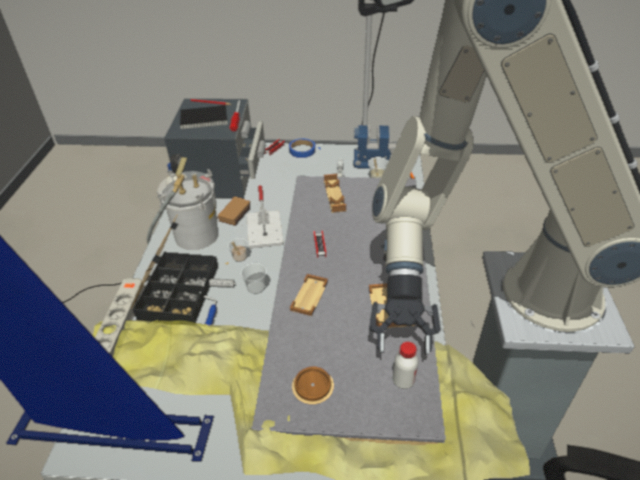

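```bash
cat >> h.py <<'E'
def proj(n,X,cam=None):
    (fx,fy,cx,cy),T=cam or I[n]
    p=T[:,:3].T@(np.array(X)-T[:,3]); return np.round([fx*p[0]/p[2]+cx,fy*p[1]/p[2]+cy],1)
E
python3 - <<'E'
from h import *
from rig import optics,r
c=wcam(optics)
for X in [(403,328,90),(402,311,97),(402,311,45),(402,311,160),(402,311-18,90+10)]: print(X,proj('side',X),proj('w',X,c))
E
```

```text
(403, 328, 90) [404.1 374.5] [319.6 277.2]
(402, 311, 97) [404.5 365.5] [317.7 295.6]
(402, 311, 45) [402.3 379.9] [317.5 346.2]
(402, 311, 160) [407.3 346.7] [318.2 193. ]
(402, 293, 100) [404.2 357.4] [317.6 325. ]
```

Projection agrees with the pictures. I'll move slightly lower and forward, then grip.

```bash
python3 -m jog '0 -4 -1 6 0 0 0; 0 0 0 0 0 0 0; 120 0 0 0 0 0 0; 160 0 0 0 0 0 0; 255 0 0 0 0 0 0' 40; python3 -m jog '255 0 0 0 0 0 0; 255 0 0 0 0 0 0; 255 0 0 0 0 0 0; 255 0 0 0 0 0 0'; python3 go.py 402 328 87 90 60
```

```text
clock: 3.48
eef_pos: [403.3, 330.2, 83.7]
tcp_rot: [3.13, -1.049, 1.58]
contact_force: [0.5, -0.3, 0.1]
opening: 0.604
clock: 3.82
eef_pos: [403.1, 330.3, 84.3]
tcp_rot: [3.131, -1.05, 1.579]
contact_force: [0.8, 0.2, 1.3]
opening: 0.487
pose [403.1 330.3  84.3] [179.4 -60.2  90.5] q [ 0.01  0.61  2.26  1.43  1.07 -1.26] F [0.8 0.2 1.3] op 0.49 t 3.8 dist 4 ang 0.3 n 1
1.2 -1.1 -3.4 0.2 -0.2 0.2
```

```bash
python3 -m jog '255 0 0 0 0 0 0; 255 17 0 -10 0 0 0; 255 26 0 -15 0 0 0; 255 26 0 -15 0 0 0; 255 0 0 0 0 0 0'
python3 - <<'E'
from rig import r,optics
import cv2
print(r.sense()['opening'])
for n in ['wrist']: cv2.imwrite(f'pics/{n}4.png',optics.grab_frame(n)[:,:,::-1])
E
```

```text
clock: 4.23
eef_pos: [402.0, 329.5, 163.8]
tcp_rot: [-3.14, -1.046, 1.568]
contact_force: [1.2, 0.1, -1.2]
opening: 0.489
0.48943361547249514
```

View pics/wrist4.png

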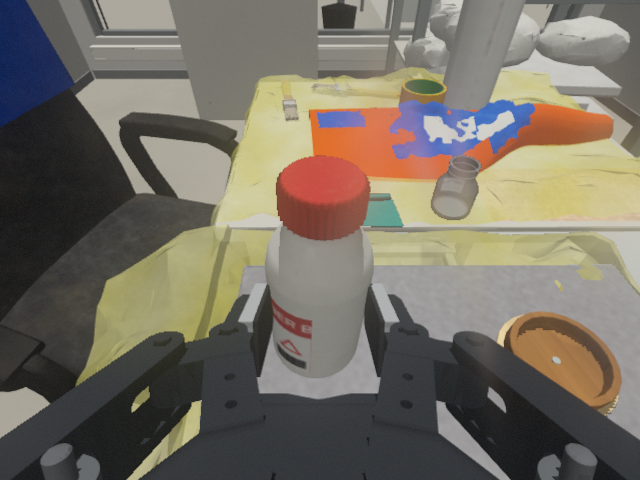

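The bottle is held and lifted, still upright. Now carry it over the round holder.

```bash
python3 go.py 592 353 150 90 60 7
```

```text
pose [401.6 329.3 161.9] [-179.9  -59.9   89.8] q [ 0.01  0.41  2.25  1.32  1.1  -1.03] F [ 0.5  0.4 -0.9] op 0.49 t 4.3 dist 192 ang 0.2 n 7
0.3 27 3.8 0.0 0.0 -0.0; 0.3 27 3.8 0.0 0.0 -0.0; 0.3 27 3.8 0.0 0.0 -0.0; 0.2 27 3.8 0.0 0.0 -0.0; 0.2 27 3.8 0.0 0.0 -0.0
0.2 27 3.8 0.0 0.0 -0.0; 0.2 27 3.8 0.0 0.0 -0.0
```

```bash
python3 -m jog '255 0 20 4 0 0 0; 255 0 27 4 0 0 0; 255 0 27 4 0 0 0; 255 0 27 4 0 0 0; 255 0 27 4 0 0 0'; python3 go.py 592 353 150 90 60
```

```text
clock: 4.7
eef_pos: [526.6, 346.3, 146.5]
tcp_rot: [-3.128, -1.041, 1.56]
contact_force: [1.2, -0.1, -1.2]
opening: 0.49
pose [526.6 346.3 146.5] [-179.2  -59.6   89.4] q [ 0.04  0.56  1.99  1.28  1.12 -0.89] F [ 1.2 -0.1 -1.2] op 0.49 t 4.7 dist 66 ang 0.5 n 2
3.4 33 1.9 -0.1 0.2 -0.2; 3.3 33 2.0 -0.1 0.2 -0.2
```

```bash
python3 -m jog '255 3 30 2 0 0.2 -0.2; 255 3 25 2 0 0.2 0; 255 0 0 0 0 0 0'; python3 go.py 592 353 120 90 60;  python3 - <<'E'
from rig import r,optics
import cv2
for n in ['wrist']: cv2.imwrite(f'pics/{n}5.png',optics.grab_frame(n)[:,:,::-1])
E
```

```text
clock: 4.95
eef_pos: [587.7, 353.2, 144.1]
tcp_rot: [-3.133, -1.046, 1.564]
contact_force: [-0.7, -1.5, -0.7]
opening: 0.49
pose [587.7 353.2 144.1] [-179.5  -59.9   89.6] q [ 0.05  0.62  1.86  1.26  1.14 -0.82] F [-0.7 -1.5 -0.7] op 0.49 t 5.0 dist 24 ang 0.3 n 1
-21 4.4 12 -0.1 0.1 -0.2
```

View pics/wrist5.png

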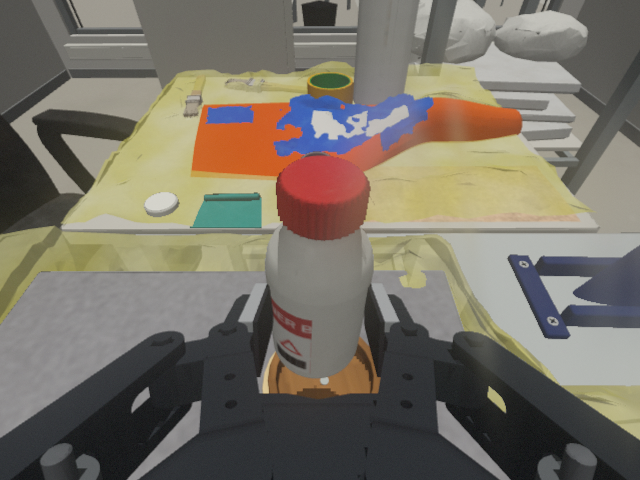

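```bash
python3 -m jog '255 -17 4 10 0 0 0; 255 -15 0 9 0 0 0; 255 0 0 0 0 0 0'; python3 go.py 592 353 91 90 60
```

```text
clock: 5.25
eef_pos: [585.9, 353.1, 101.6]
tcp_rot: [-3.123, -1.044, 1.559]
contact_force: [-0.2, 0.5, -1.6]
opening: 0.489
pose [585.9 353.1 101.6] [-179.   -59.8   89.3] q [ 0.05  0.69  1.86  1.29  1.12 -0.89] F [-0.2  0.5 -1.6] op 0.49 t 5.2 dist 12 ang 0.6 n 1
-9.2 6.2 5.2 -0.4 0.2 -0.4
```

```bash
python3 -m jog '255 -3 7 2 -0.4 0 -0.4; 255 -2 0 1 0 0 0; 255 0 0 0 0 0 0'; python3 go.py 592 353 91 90 60;  python3 - <<'E'
from rig import r,optics
import cv2
for n in ['wrist']: cv2.imwrite(f'pics/{n}6.png',optics.grab_frame(n)[:,:,::-1])
f=optics.grab_frame('side')[300:430,250:400,::-1]; cv2.imwrite('pics/side6.png',cv2.resize(f,None,fx=4,fy=4,interpolation=2))
E
```

```text
clock: 5.5
eef_pos: [590.4, 353.0, 93.8]
tcp_rot: [-3.134, -1.044, 1.566]
contact_force: [-0.9, -0.7, -0.1]
opening: 0.485
pose [590.4 353.   93.8] [-179.6  -59.8   89.7] q [ 0.05  0.71  1.85  1.3   1.11 -0.91] F [-0.9 -0.7 -0.1] op 0.48 t 5.5 dist 3 ang 0.3 n 1
-2.4 1.6 1.4 -0.2 0.2 -0.2
```

View pics/side6.png

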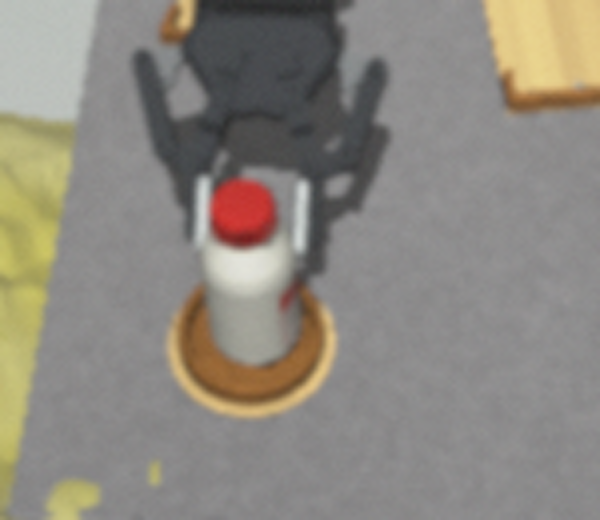

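Run:
```python
from h import *
for X in [(592,334+33,61),(592,334+24,53),(592,330+24,53),(592,326+24,53),(592,334-33,61)]: print(X,proj('side',X))
```

```text
(592, 367, 61) [310.9 394.7]
(592, 358, 53) [311.3 393. ]
(592, 354, 53) [311.5 391.3]
(592, 350, 53) [311.6 389.6]
(592, 301, 61) [313.4 367.5]
```

View pics/wrist6.png

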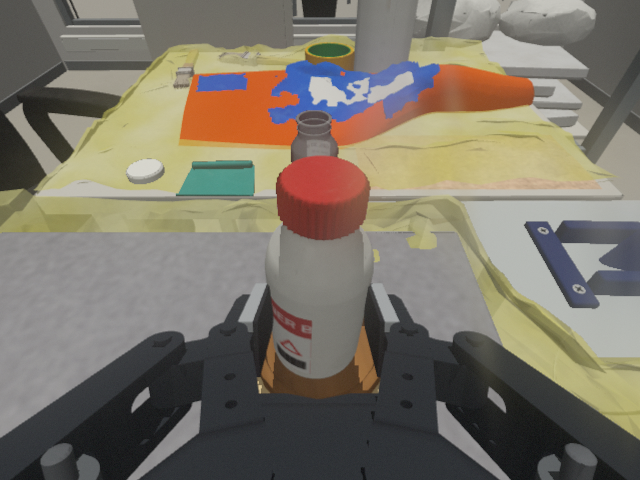

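By the picture the bottle stands about 5 mm short in y, so I'll shift it, set it down and release.

```bash
python3 -m jog '255 2.5 1.5 4.5 0 0 0; 255 -1.5 0 1 0 0 0; 255 0 0 0 0 0 0'; python3 go.py 592 358 89.5 90 60
```

```text
clock: 5.85
eef_pos: [593.1, 358.9, 94.4]
tcp_rot: [-3.141, -1.044, 1.572]
contact_force: [-0.4, 0.6, -1.1]
opening: 0.49
pose [593.1 358.9  94.4] [-180.   -59.8   90. ] q [ 0.06  0.71  1.85  1.3   1.11 -0.9 ] F [-0.4  0.6 -1.1] op 0.49 t 5.8 dist 5 ang 0.2 n 1
-4.7 -1.1 1.7 -0.0 0.2 0.0
```

```bash
python3 -m jog '255 -3.5 0 1.5 0 0 0; 255 -1.5 0 0.5 0 0 0; 255 0 0 0 0 0 0'; python3 go.py 592 358 89.5 90 60
```

```text
clock: 6.1
eef_pos: [593.4, 358.4, 89.5]
tcp_rot: [3.138, -1.044, 1.575]
contact_force: [0.1, -0.3, -0.8]
opening: 0.488
pose [593.4 358.4  89.5] [179.8 -59.8  90.2] q [ 0.06  0.72  1.85  1.31  1.11 -0.92] F [ 0.1 -0.3 -0.8] op 0.49 t 6.1 dist 1 ang 0.2 n 1
-0.2 -1.4 -0.4 -0.0 0.2 0.1
```

```bash
python3 -m jog '255 -1.5 0 0.8 0 0 0; 255 0 0 0 0 0 0'; python3 -m jog '255 -1.3 0 0.7 0 0 0; 255 0 0 0 0 0 0'
```

```text
clock: 6.27
eef_pos: [593.6, 358.6, 88.9]
tcp_rot: [3.138, -1.047, 1.576]
contact_force: [-0.6, 0.7, -1.1]
opening: 0.488
clock: 6.43
eef_pos: [593.7, 358.8, 89.0]
tcp_rot: [3.137, -1.05, 1.577]
contact_force: [-0.2, 0.1, -1.0]
opening: 0.491
```

```bash
python3 -m jog '255 -2.5 0 1.2 0 0 0; 255 0 0 0 0 0 0';  python3 -m jog '255 0 0 0 0 0 0'
```

```text
clock: 6.6
eef_pos: [594.0, 359.1, 89.2]
tcp_rot: [3.134, -1.055, 1.58]
contact_force: [0.1, -0.6, -1.5]
opening: 0.489
clock: 6.68
eef_pos: [594.2, 358.9, 89.1]
tcp_rot: [3.134, -1.055, 1.58]
contact_force: [-0.1, -0.1, -0.4]
opening: 0.49
```

```bash
python3 -m jog '255 -3.5 0 2 0 0 0; 255 -1 0 0 0 0.3 0'
python3 - <<'E'
from rig import r,optics
import cv2
s=r.sense();print(s['contact_force'],s['qpos'])
f=optics.grab_frame('side')[300:430,250:400,::-1]; cv2.imwrite('pics/side7.png',cv2.resize(f,None,fx=4,fy=4,interpolation=2))
E
```

```text
clock: 6.85
eef_pos: [594.7, 359.5, 89.0]
tcp_rot: [3.129, -1.069, 1.586]
contact_force: [-0.5, 0.6, -1.7]
opening: 0.487
[-0.48089614  0.56971405 -1.70742248] [ 0.05300104  0.73209495  1.84249284  1.32487643  1.1258534  -0.94136421]
```

View pics/side7.png

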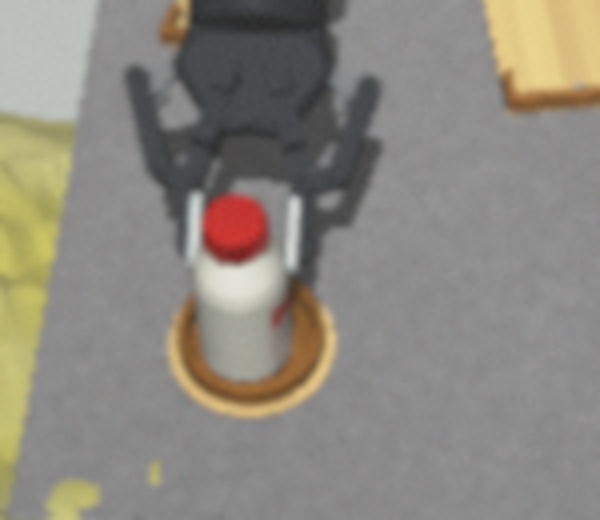

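Run:
```python
from rig import r,optics
import cv2
s=r.sense();print(s['joint_efforts'].round(1))
cv2.imwrite('pics/scene7.png',optics.grab_frame('scene')[:,:,::-1])
cv2.imwrite('pics/side7b.png',optics.grab_frame('side')[:,:,::-1])
```

```text
[  2.2 -63.9 -17.    2.1   2.    0.1]
```

View pics/scene7.png

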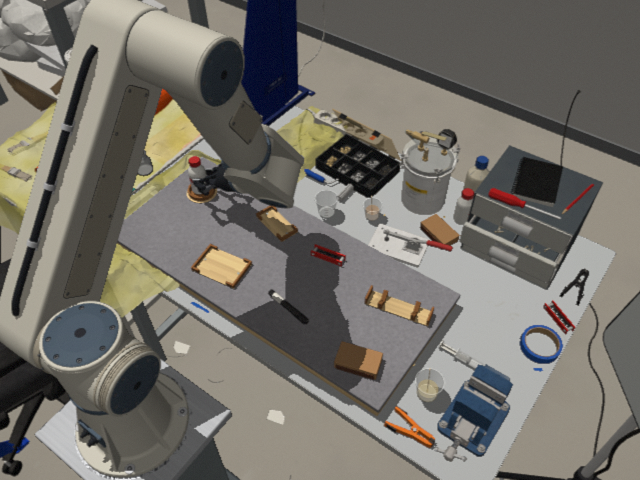

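View pics/side7b.png

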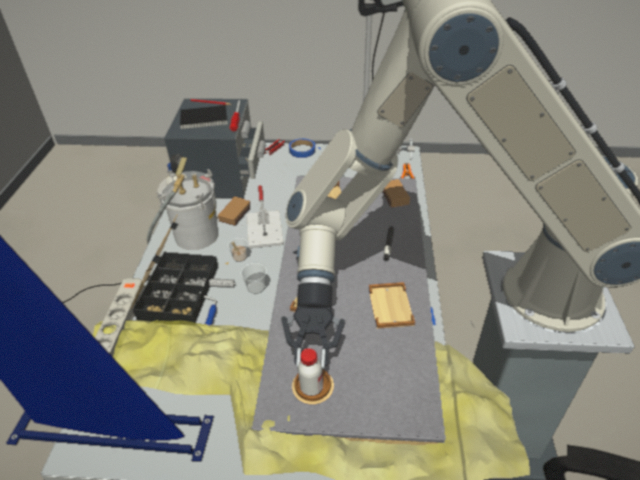

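The bottle looks down on the holder floor and within 3 mm of centre. Release.

```bash
python3 -m jog '100 0 0 0 0 0 0; 70 0 0 0 0 0 0; 40 0 0 0 0 0 0; 0 0 0 0 0 0 0; 0 0 0 0 0 0 0'
python3 - <<'E'
from rig import r,optics
import cv2
s=r.sense();print(s['contact_force'],s['eef_pos'],s['tcp_rot'],s['opening'])
f=optics.grab_frame('side')[300:430,250:400,::-1]; cv2.imwrite('pics/side8.png',cv2.resize(f,None,fx=4,fy=4,interpolation=2))
cv2.imwrite('pics/wrist8.png',optics.grab_frame('wrist')[:,:,::-1])
E
```

```text
clock: 7.42
eef_pos: [594.7, 359.2, 86.8]
tcp_rot: [3.132, -1.066, 1.582]
contact_force: [0.1, 0.2, 0.0]
opening: 0.998
[0.06834196 0.15514603 0.03209952] [594.68099966 359.17445726  86.83360126] [ 3.13183027 -1.06601756  1.58238889] 0.998225083485363
```

View pics/side8.png

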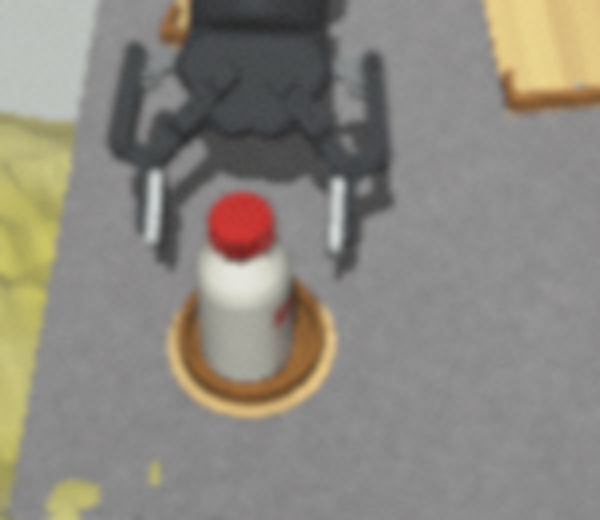

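View pics/wrist8.png

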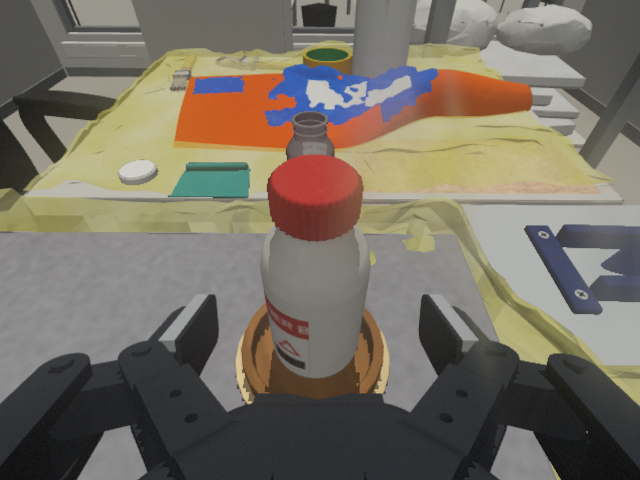

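The bottle stands upright inside the ring. Retreat along the tool axis.

```bash
python3 -m jog '0 0 0 -15 0 0 0; 0 0 0 -20 0 0 0; 0 0 0 -25 0 0 0; 0 0 0 -30 0 0 0; 0 0 0 -35 0 0 0'; python3 go.py 560 180 260 90 0
```

```text
clock: 7.93
eef_pos: [590.3, 249.0, 146.5]
tcp_rot: [-3.136, -1.065, 1.577]
contact_force: [0.6, -0.3, 0.0]
opening: 0.993
pose [590.3 249.  146.5] [-179.7  -61.    90.3] q [-0.13  0.64  1.83  1.14  1.26 -0.87] F [ 0.6 -0.3  0. ] op 0.99 t 7.9 dist 136 ang 61.0 n 9
7.3 -3.5 -13 -0.1 -6.8 0.1; 5.8 -3.5 -14 -0.1 -6.8 0.1; 4.1 -3.5 -14 -0.1 -6.8 0.1; 2.4 -3.5 -15 -0.1 -6.8 0.1; 0.7 -3.5 -15 -0.1 -6.8 0.1
-1.1 -3.4 -15 -0.1 -6.8 0.1; -2.8 -3.4 -14 -0.1 -6.8 0.1; -4.5 -3.4 -14 -0.1 -6.8 0.1; -6.1 -3.4 -13 -0.1 -6.8 0.1
```

```bash
python3 -m jog '0 7 -4 -20 0 -6.8 0; 0 6 -4 -20 0 -6.8 0; 0 4 -4 -15 0 -6.8 0; 0 2 -4 -15 0 -6.8 0; 0 1 -4 -15 0 -6.8 0';python3 -m jog '0 -1 -4 -15 0 -6.8 0; 0 -3 -4 -15 0 -6.8 0; 0 -4 -4 -13 0 -6.8 0; 0 -6 -4 -13 0 -6.8 0'; python3 go.py 420 -290 260 107 0
```

```text
clock: 8.35
eef_pos: [573.1, 179.8, 218.0]
tcp_rot: [-3.133, -0.447, 1.554]
contact_force: [-0.2, 0.8, -0.9]
opening: 0.995
clock: 8.68
eef_pos: [559.8, 143.5, 280.8]
tcp_rot: [3.129, 0.052, 1.543]
contact_force: [-0.7, 1.0, -1.3]
opening: 1.003
pose [559.8 143.5 280.8] [179.3   3.   88.4] q [ 0.28  0.22  1.64 -0.06  1.29  0.33] F [-0.7  1.  -1.3] op 1.0 t 8.7 dist 456 ang 18.8 n 12
-36 -11 3.5 0.0 0.3 -1.5; -36 -12 3.3 0.0 0.3 -1.5; -36 -13 3.2 0.0 0.3 -1.5; -35 -14 3.0 0.0 0.3 -1.5; -35 -15 2.9 0.0 0.3 -1.5
-35 -15 2.7 0.0 0.3 -1.5; -34 -16 2.6 0.0 0.3 -1.5; -34 -17 2.4 0.0 0.3 -1.5; -33 -18 2.3 0.0 0.3 -1.5; -33 -19 2.1 0.0 0.3 -1.5
-32 -20 2.0 0.0 0.3 -1.5; -32 -21 1.9 0.0 0.3 -1.5
```

```bash
python3 -m jog '0 -37 -10 0 0 0 -1.5; 0 -39 -11 0 0 0 -1.5; 0 -38 -12 0 0 0 -1.5; 0 -37 -12 0 0 0 -1.5; 0 -37 -13 0 0 0 -1.5'; python3 -m jog '0 -38 -13 0 0 0 -1.5; 0 -37 -14 0 0 0 -1.5; 0 -37 -14 0 0 0 -1.5; 0 -37 -15 0 0 0 -1.5; 0 -37 -15 0 0 0 -1.5';python3 go.py 430 -420 280 107 0
```

```text
clock: 9.1
eef_pos: [507.2, -37.9, 298.0]
tcp_rot: [3.127, 0.063, 1.699]
contact_force: [1.7, -0.9, -0.6]
opening: 0.997
clock: 9.52
eef_pos: [463.5, -241.9, 312.6]
tcp_rot: [3.136, 0.068, 1.833]
contact_force: [1.7, -0.7, -1.3]
opening: 0.999
pose [ 463.5 -241.9  312.6] [179.7   3.9 105. ] q [-0.45  0.07  1.75 -0.05  1.28 -0.7 ] F [ 1.7 -0.7 -1.3] op 1.0 t 9.5 dist 184 ang 4.4 n 5
-32 -16 8.6 0.0 0.8 -0.4; -32 -16 8.2 0.0 0.8 -0.4; -32 -16 7.8 0.0 0.8 -0.4; -32 -16 7.4 0.0 0.8 -0.4; -32 -17 6.9 0.0 0.8 -0.4
```

```bash
python3 -m jog '0 -32 -16 8 0 0.8 -0.4; 0 -32 -16 8 0 0.8 -0.4; 0 -32 -16 8 0 0.8 -0.4; 0 -32 -16 7 0 0.8 -0.4; 0 0 0 0 0 0.8 0';python3 - <<'E'
from rig import r,optics
import cv2,pickle
from h import *
print(r.sense()['eef_pos']); c=wcam(optics); pickle.dump(c,open('c9.pkl','wb'))
cv2.imwrite('pics/wrist9.png',optics.grab_frame('wrist')[:,:,::-1])
E
```

```text
clock: 9.93
eef_pos: [427.9, -399.2, 290.6]
tcp_rot: [3.138, 0.004, 1.854]
contact_force: [-0.2, 1.2, -0.8]
opening: 1.002
[ 427.85732379 -399.24181743  290.59238623]
```

View pics/wrist9.png

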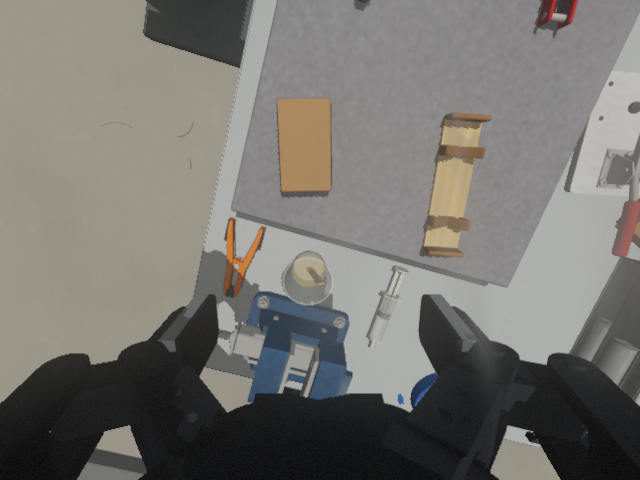

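```bash
python3 - <<'E'
import pickle
from h import *
c=pickle.load(open('c9.pkl','rb'))
def f(n,z,*ps):
    P=np.array([ray('w',p,z,c) for p in ps])[:,:2]; print(n,P.mean(0).round(1),P.round(0).tolist(),[f"{np.linalg.norm(a-b):.0f}@{np.degrees(np.arctan2(*(b-a)[::-1])):.0f}" for a,b in zip(P,np.roll(P,-1,0))])
f('block',75,(278,99),(329,98),(331,191),(282,192))
f('rest',71,(444,114),(490,117),(463,255),(425,253))
f('cup',62,(307,278),(307,279))
E
python3 go.py 395 -338 130 107 0
```

```text
block [ 395.  -338.1] [[354.0, -299.0], [406.0, -283.0], [436.0, -377.0], [383.0, -393.0]] ['54@17', '98@-72', '56@-163', '99@107']
rest [ 572.9 -334.7] [[530.0, -263.0], [580.0, -252.0], [613.0, -407.0], [568.0, -417.0]] ['51@13', '158@-78', '47@-167', '159@104']
cup [ 440.3 -492.6] [[440.0, -492.0], [440.0, -493.0]] ['1@-74', '1@106']
pose [ 428.3 -397.3  290.9] [1.797e+02 1.000e-01 1.062e+02] q [-0.75  0.21  1.62  0.    1.3  -1.04] F [ 0.1  0.3 -0.4] op 1.0 t 10.0 dist 175 ang 0.9 n 5
13 -3.2 32 0.1 0.0 -0.2; 13 -3.2 32 0.1 0.0 -0.2; 13 -3.1 32 0.1 0.0 -0.2; 13 -3.0 32 0.1 0.0 -0.2; 13 -3.0 32 0.1 0.0 -0.2
```

```bash
python3 -m jog '0 13 -3 30 0 0 0; 0 13 -3 32 0 0 0; 0 13 -3 32 0 0 0; 0 13 -3 30 0 0 -0.5; 0 0 0 0 0 0 0'; python3 go.py 395 -338 47 107 0
```

```text
clock: 10.4
eef_pos: [400.5, -350.9, 166.3]
tcp_rot: [3.136, 0.007, 1.853]
contact_force: [-0.8, 0.8, -1.3]
opening: 0.998
pose [ 400.5 -350.9  166.3] [179.7   0.4 106.2] q [-0.72  0.24  1.87  0.    1.02 -1.01] F [-0.8  0.8 -1.3] op 1.0 t 10.4 dist 120 ang 1.0 n 4
3.7 -0.6 30 0.1 0.1 -0.2; 3.6 -0.5 30 0.1 0.1 -0.2; 3.6 -0.5 30 0.1 0.1 -0.2; 3.5 -0.4 30 0.1 0.1 -0.2
```

```bash
python3 -m jog '0 8 -1 30 0.1 0.1 -0.5; 0 6 -0.5 30 0.1 0.1 -0.3; 0 0 0 15 0 0 0; 0 0 0 0 0 0 0'; python3 go.py 395 -338 47 107 0
```

```text
clock: 10.73
eef_pos: [398.2, -338.9, 95.2]
tcp_rot: [3.137, 0.009, 1.868]
contact_force: [-0.4, 0.2, 0.6]
opening: 1.0
pose [ 398.2 -338.9   95.2] [179.7   0.5 107. ] q [-0.71  0.32  1.95 -0.    0.85 -1.  ] F [-0.4  0.2  0.6] op 1.0 t 10.7 dist 48 ang 0.6 n 2
1.1 -1.5 24 0.1 0.3 0.0; 1.0 -1.5 24 0.1 0.3 0.0
```

```bash
python3 -m jog '0 1 -3 22 0.1 0.5 0; 0 0 0 14 0 0 0; 0 0 0 8 0 0 0; 0 0 0 0 0 0 0'; python3 go.py 395 -338 47 107 0
```

```text
clock: 11.07
eef_pos: [400.6, -342.9, 57.8]
tcp_rot: [3.134, 0.009, 1.868]
contact_force: [-0.7, 1.0, -0.1]
opening: 1.001
pose [ 400.6 -342.9   57.8] [179.6   0.5 107. ] q [-0.71  0.39  1.97  0.    0.78 -1.01] F [-0.7  1.  -0.1] op 1.0 t 11.1 dist 13 ang 0.7 n 1
6.4 -4.0 11 0.4 0.5 0.0
```

```bash
python3 -m jog '0 6 -5 4 0.4 0.5 0; 0 1 -1 5 0 0 0; 0 0 0 2 0 0 0; 0 0 0 0 0 0 0'; python3 go.py 395 -338 47 107 0
```

```text
clock: 11.4
eef_pos: [394.9, -339.9, 50.6]
tcp_rot: [3.138, 0.004, 1.868]
contact_force: [-0.8, -0.4, 0.0]
opening: 0.999
pose [ 394.9 -339.9   50.6] [179.8   0.2 107. ] q [-0.71  0.39  1.98  0.    0.76 -1.01] F [-0.8 -0.4  0. ] op 1.0 t 11.4 dist 4 ang 0.3 n 1
1.8 0.6 3.6 0.2 0.2 0.0
```

```bash
python3 -m jog '0 2 0 4 0 0.2 0; 80 0 0 0 0 0 0; 255 0 0 0 0 0 0; 255 0 0 0 0 0 0; 255 0 0 0 0 0 0' 30; python3 -m jog '255 0 0 0 0 0 0; 255 0 0 0 0 0 0; 255 0 0 0 0 0 0';python3 - <<'E'
from rig import r,optics
import cv2
cv2.imwrite('pics/wrist10.png',optics.grab_frame('wrist')[:,:,::-1])
E
```

```text
clock: 11.82
eef_pos: [394.8, -338.2, 47.2]
tcp_rot: [3.138, 0.002, 1.868]
contact_force: [-0.2, -0.2, -0.2]
opening: 0.455
clock: 12.07
eef_pos: [394.9, -338.3, 47.4]
tcp_rot: [3.138, 0.002, 1.868]
contact_force: [0.4, 0.2, -0.4]
opening: 0.009
```

View pics/wrist10.png

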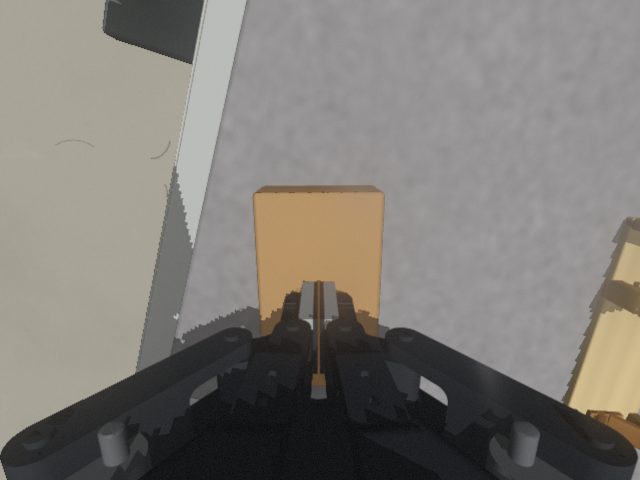

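Run:
```python
from rig import r,optics
import cv2
from h import *
c=wcam(optics); s=r.sense(); print(s['eef_pos'],s['contact_force'],proj('w',s['eef_pos'],c),[proj('w',X,c) for X in [(354,-299,75),(406,-283,75),(436,-377,75)]])
f=optics.grab_frame('side')[120:240,320:460,::-1]; cv2.imwrite('pics/side10.png',cv2.resize(f,None,fx=5,fy=5,interpolation=2))
f=optics.grab_frame('scene')[280:400,280:420,::-1]; cv2.imwrite('pics/scene10.png',cv2.resize(f,None,fx=5,fy=5,interpolation=2))
```

```text
[ 394.90005401 -338.35138189   47.36729625] [ 0.5409115 -0.7231741  0.6781737] [319.4 278.7] [array([254.9, 194.5]), array([383. , 194.3]), array([375.2, 390. ])]
```

View pics/side10.png

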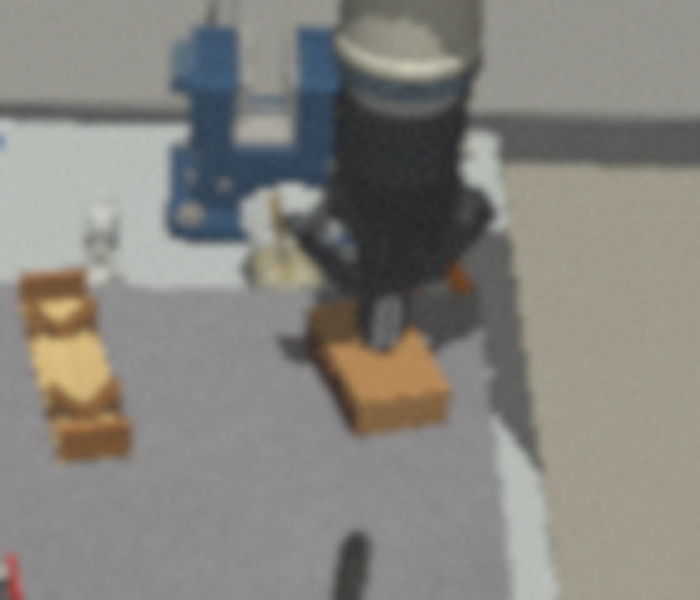

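View pics/scene10.png

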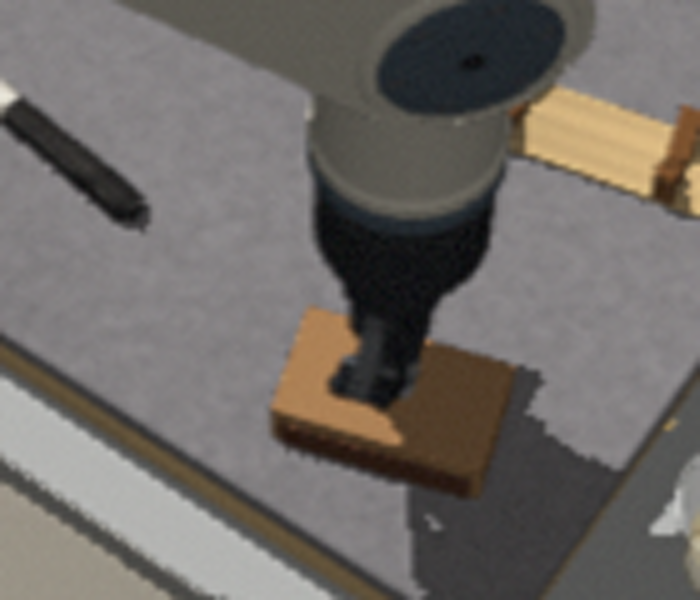

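Run:
```python
from h import *
for z in (47,60,75,85): print(z,(proj('scene',(395,-338,z))-[280,280])*5,(proj('side',(395,-338,z))-[320,120])*5)
for X in [(354,-299,75),(354,-299,45),(383,-393,75),(383,-393,45),(436,-377,75)]: print(X,(proj('scene',X)-[280,280])*5,(proj('side',X)-[320,120])*5)
```

```text
47 [388. 411.] [372. 381.]
60 [389.  397.5] [373.5 363.5]
75 [390.5 381. ] [375.5 343.5]
85 [391. 370.] [376.5 330. ]
(354, -299, 75) [267.5 401.5] [448. 384.]
(354, -299, 45) [267.5 434. ] [443.  424.5]
(383, -393, 75) [478.  464.5] [391.5 291.5]
(383, -393, 45) [474.5 496. ] [387.5 331. ]
(436, -377, 75) [512.  360.5] [305.5 304. ]
```

The fingers closed to 0.01 at the block without gripping it, and the pictures show the tips reaching below its top. I'll reopen, look, and retry slowly.

```bash
python3 -m jog '180 0 0 0 0 0 0; 120 0 0 0 0 0 0; 60 0 0 0 0 0 0; 0 0 0 0 0 0 0'; python3 -m jog '0 0 0 0 0 0 0; 0 0 0 0 0 0 0; 0 0 0 0 0 0 0'
python3 - <<'E'
from rig import r,optics
import cv2
cv2.imwrite('pics/wrist11.png',optics.grab_frame('wrist')[:,:,::-1])
f=optics.grab_frame('side')[120:240,320:460,::-1]; cv2.imwrite('pics/side11.png',cv2.resize(f,None,fx=5,fy=5,interpolation=2))
E
```

```text
clock: 12.55
eef_pos: [394.9, -338.3, 47.3]
tcp_rot: [3.138, 0.002, 1.868]
contact_force: [0.3, 0.2, -0.5]
opening: 0.566
clock: 12.8
eef_pos: [394.9, -338.3, 47.3]
tcp_rot: [3.138, 0.002, 1.868]
contact_force: [-0.4, -0.0, 0.2]
opening: 0.975
```

View pics/wrist11.png

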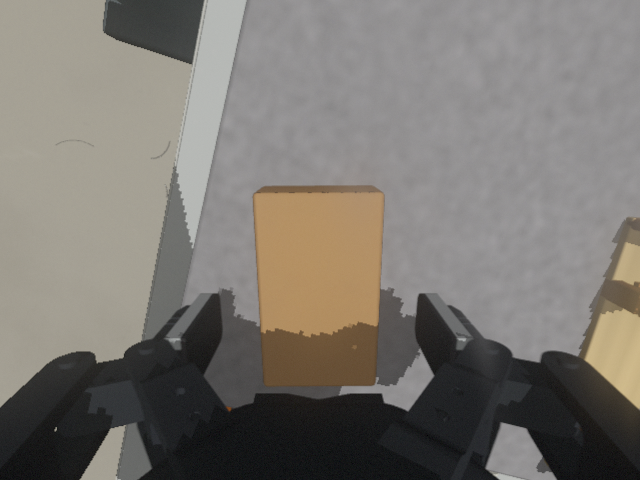

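View pics/side11.png

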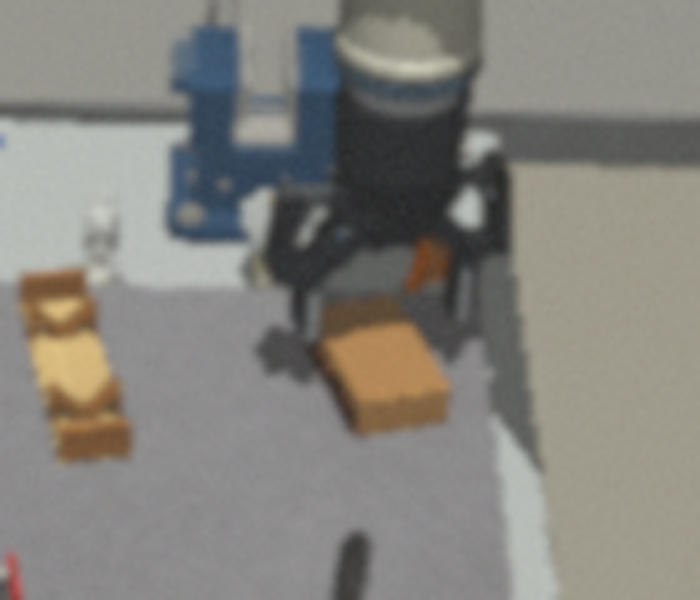

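```bash
python3 -m jog '0 0 0 4.5 0 0 0; 30 0 0 0 0 0 0; 60 0 0 0 0 0 0; 60 0 0 0 0 0 0; 60 0 0 0 0 0 0' 30;python3 -m jog '75 0 0 0 0 0 0; 75 0 0 0 0 0 0; 75 0 0 0 0 0 0'; python3 -m jog '85 0 0 0 0 0 0; 85 0 0 0 0 0 0'; python3 -m jog '95 0 0 0 0 0 0; 95 0 0 0 0 0 0'; python3 -m jog '105 0 0 0 0 0 0; 105 0 0 0 0 0 0'
python3 - <<'E'
from rig import r,optics
import cv2
cv2.imwrite('pics/wrist12.png',optics.grab_frame('wrist')[:,:,::-1])
E
```

```text
clock: 13.32
eef_pos: [394.8, -338.2, 42.1]
tcp_rot: [3.138, 0.002, 1.868]
contact_force: [0.1, 0.2, 0.3]
opening: 0.765
clock: 13.57
eef_pos: [394.8, -338.2, 42.1]
tcp_rot: [3.138, 0.002, 1.868]
contact_force: [-0.3, 0.9, -0.7]
opening: 0.706
clock: 13.73
eef_pos: [394.9, -338.3, 42.2]
tcp_rot: [3.138, 0.002, 1.868]
contact_force: [-0.3, -0.3, 0.2]
opening: 0.668
clock: 13.9
eef_pos: [394.9, -338.3, 42.3]
tcp_rot: [3.138, 0.002, 1.868]
contact_force: [-0.1, 0.1, -0.5]
opening: 0.628
clock: 14.07
eef_pos: [394.9, -338.3, 42.3]
tcp_rot: [3.138, 0.002, 1.868]
contact_force: [-0.4, 0.8, 0.1]
opening: 0.585
```

View pics/wrist12.png

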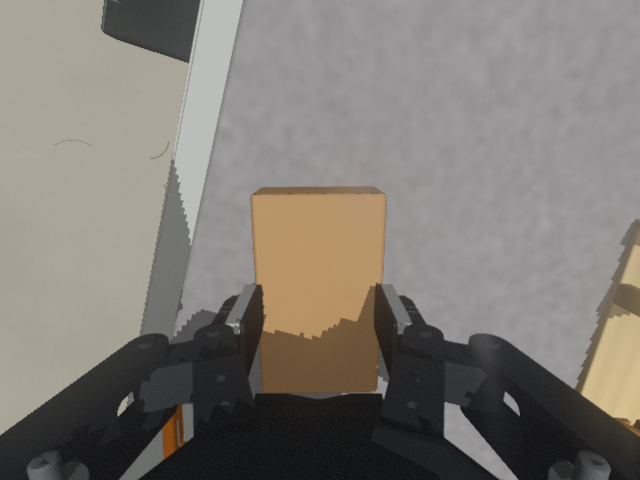

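```bash
python3 -m jog '112 0 0 0 0 0 0; 112 0 0 0 0 0 0'; python3 -m jog '120 0 0 0 0 0 0; 120 0 0 0 0 0 0';python3 -m jog '130 0 0 0 0 0 0; 130 0 0 0 0 0 0'
```

```text
clock: 14.28
eef_pos: [394.9, -338.3, 42.3]
tcp_rot: [3.138, 0.002, 1.868]
contact_force: [-0.3, -1.3, -1.3]
opening: 0.562
clock: 14.45
eef_pos: [394.9, -338.3, 42.3]
tcp_rot: [3.138, 0.002, 1.868]
contact_force: [-0.4, 0.4, 0.3]
opening: 0.534
clock: 14.62
eef_pos: [394.9, -338.3, 42.3]
tcp_rot: [3.138, 0.002, 1.868]
contact_force: [-0.1, 0.4, -1.0]
opening: 0.492
```

Run:
```python
from rig import r,optics
import cv2
cv2.imwrite('pics/wrist13.png',optics.grab_frame('wrist')[:,:,::-1])
```

```text
(no output)
```

View pics/wrist13.png

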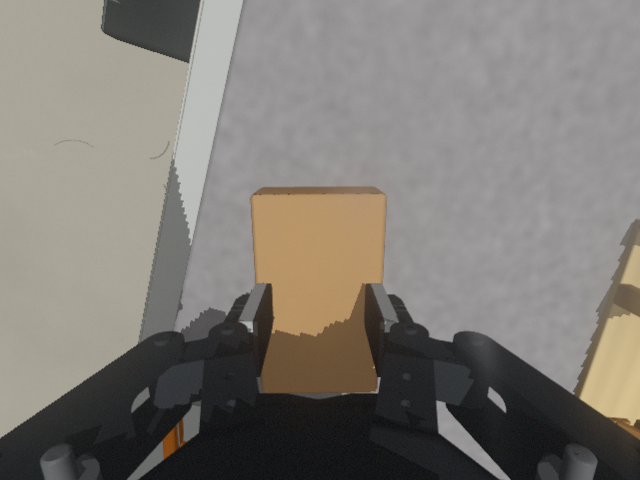

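```bash
python3 - <<'E'
from h import *
for z in (47,60,75,90):
  print(z,[(proj('side',(395+s*45*.956,-338+s*45*.292,z))-[320,120])*5 for s in (1,-1)])
E
python3 -c "
from rig import r
print([a for a in dir(r) if a[0]!='_'])"
```

```text
47 [array([301., 392.]), array([442., 370.])]
60 [array([302.5, 374.5]), array([443.5, 352.5])]
75 [array([304. , 354.5]), array([446. , 332.5])]
90 [array([305.5, 334. ]), array([448.5, 312. ])]
['MotionError', 'pinch_z', 'sense']
```

Run:
```python
from h import *
from rig import r,optics
from scipy.spatial.transform import Rotation as R
c=wcam(optics); s=r.sense(); Rt=R.from_euler('xyz',s['tcp_rot'])
for k in (0,10,20,25,30,35,40,45):
  print(k,*[proj('w',s['eef_pos']+Rt.apply([xx,yy,-k]),c) for xx in(0,11) for yy in (0,42.5)])
```

```text
0 [319.5 278.7] [397.8 278.7] [319.5 259.5] [399.1 259.5]
10 [319.5 286. ] [402.1 286. ] [319.6 265.9] [403.6 265.9]
20 [319.6 294.2] [407.  294.2] [319.6 273. ] [408.7 273. ]
25 [319.6 298.7] [409.7 298.7] [319.7 276.9] [411.4 276.9]
30 [319.7 303.4] [412.5 303.4] [319.7 281. ] [414.4 281.1]
35 [319.7 308.4] [415.6 308.5] [319.7 285.4] [417.5 285.5]
40 [319.8 313.8] [418.8 313.9] [319.8 290.2] [420.9 290.2]
45 [319.8 319.6] [422.2 319.6] [319.8 295.2] [424.4 295.2]
```

Measured in the wrist pictures, the real fingertips end about 31 mm (shut) to 44 mm (open) short of the reported TCP. So the fingers closed above the block. I'll open and go lower.

```bash
python3 -m jog '60 0 0 0 0 0 0; 0 0 0 0 0 0 0; 0 0 0 0 0 0 0; 0 0 0 0 0 0 0; 0 0 0 0 0 0 0'; python3 -m jog '0 0 0 10 0 0 0; 0 0 0 10 0 0 0; 0 0 0 0 0 0 0'; python3 go.py 395 -338 15 107 0;python3 - <<'E'
from rig import r,optics
import cv2
f=optics.grab_frame('side')[120:240,320:460,::-1]; cv2.imwrite('pics/side14.png',cv2.resize(f,None,fx=5,fy=5,interpolation=2))
E
```

```text
clock: 15.08
eef_pos: [394.9, -338.3, 42.3]
tcp_rot: [3.138, 0.002, 1.868]
contact_force: [-0.3, -0.2, 0.3]
opening: 0.999
clock: 15.33
eef_pos: [395.4, -338.6, 20.9]
tcp_rot: [3.137, 0.003, 1.868]
contact_force: [-0.4, 0.9, -0.1]
opening: 1.005
pose [ 395.4 -338.6   20.9] [179.7   0.2 107. ] q [-0.71  0.44  1.99  0.    0.7  -1.01] F [-0.4  0.9 -0.1] op 1.01 t 15.3 dist 6 ang 0.3 n 1
0.7 -0.2 5.9 0.3 0.2 0.0
```

View pics/side14.png

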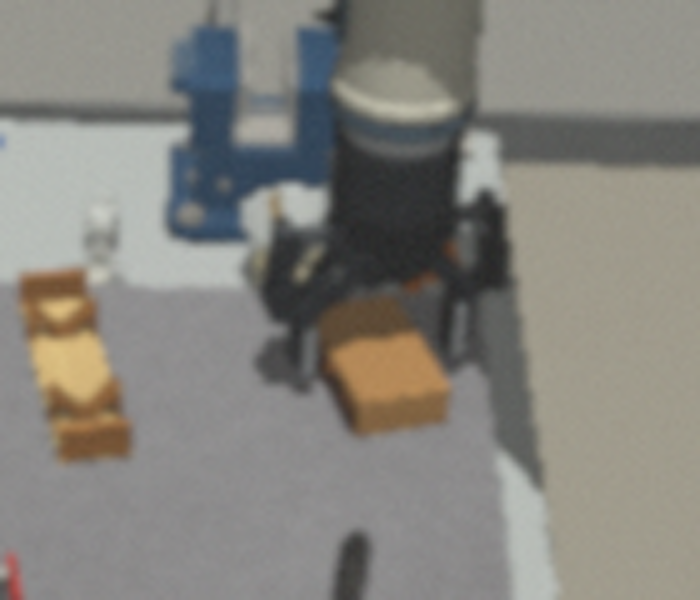

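```bash
python3 -m jog '0 0 0 6 0 0 0; 0 0 0 0 0 0 0; 90 0 0 0 0 0 0; 150 0 0 0 0 0 0; 255 0 0 0 0 0 0' 30; python3 -m jog '255 0 0 0 0 0 0; 255 0 0 0 0 0 0; 255 0 0 0 0 0 0'
```

```text
clock: 15.8
eef_pos: [395.2, -338.5, 14.1]
tcp_rot: [3.138, 0.002, 1.868]
contact_force: [0.3, 0.5, -0.5]
opening: 0.673
clock: 16.05
eef_pos: [395.4, -338.7, 14.5]
tcp_rot: [3.137, 0.002, 1.868]
contact_force: [0.1, 0.4, -1.5]
opening: 0.676
```

The block is gripped (opening 0.676, or 57.5 mm). Lift and carry it to the wide tray.

```bash
python3 -m jog '255 0 0 -15 0 0 0; 255 0 0 -30 0 0 0; 255 0 0 -30 0 0 0; 255 0 0 -20 0 0 0'; python3 go.py 421 104 105 99 0 13
```

```text
clock: 16.38
eef_pos: [391.7, -335.8, 108.0]
tcp_rot: [-3.14, -0.007, 1.868]
contact_force: [1.1, -0.6, -0.2]
opening: 0.676
pose [ 391.7 -335.8  108. ] [-179.9   -0.4  107. ] q [-0.71  0.3   1.95  0.    0.9  -1.01] F [ 1.1 -0.6 -0.2] op 0.68 t 16.4 dist 441 ang 8.0 n 13
32 12 0.4 -0.0 -0.0 0.6; 32 12 0.4 -0.0 -0.0 0.6; 32 11 0.4 -0.0 -0.0 0.6; 32 11 0.4 -0.0 -0.0 0.6; 32 11 0.4 -0.0 -0.0 0.6
32 10 0.3 -0.0 -0.0 0.6; 32 10.0 0.3 -0.0 -0.0 0.6; 33 9.6 0.3 -0.0 -0.0 0.6; 33 9.3 0.3 -0.0 -0.0 0.6; 33 8.9 0.3 -0.0 -0.0 0.6
33 8.6 0.3 -0.0 -0.0 0.6; 33 8.2 0.3 -0.0 -0.0 0.6; 33 7.9 0.2 -0.0 -0.0 0.6
```

```bash
python3 -m jog '255 25 10 0 0 0 0.6; 255 32 12 0 0 0 0.6; 255 32 11 0 0 0 0.6; 255 32 11 0 0 0 0.6; 255 32 11 0 0 0 0.6'; python3 -m jog '255 32 10 0 0 0 0.6; 255 32 10 0 0 0 0.6; 255 33 10 0 0 0 0.6; 255 33 9 0 0 0 0.6; 255 33 9 0 0 0 0.6'; python3 go.py 421 104 105 99 0
```

```text
clock: 16.8
eef_pos: [408.0, -177.2, 115.2]
tcp_rot: [3.133, 0.007, 1.805]
contact_force: [0.5, 0.8, 0.3]
opening: 0.672
clock: 17.22
eef_pos: [419.8, -0.1, 115.8]
tcp_rot: [3.129, 0.008, 1.748]
contact_force: [0.9, -0.1, -0.7]
opening: 0.671
pose [ 4.198e+02 -1.000e-01  1.158e+02] [179.3   0.4 100.2] q [ 0.    0.14  2.14 -0.01  0.84 -0.17] F [ 0.9 -0.1 -0.7] op 0.67 t 17.2 dist 105 ang 1.4 n 3
34 6.5 3.4 0.2 0.1 0.4; 34 6.2 3.5 0.2 0.1 0.4; 34 6.0 3.6 0.2 0.1 0.4
```

```bash
python3 -m jog '255 34 7 0 0.2 0 0.4; 255 30 6 5 0.2 0 0.4; 255 20 3 5 0.2 0 0.4; 255 0 0 0 0 0 0'; python3 go.py 421 104 70 99 0
```

```text
clock: 17.55
eef_pos: [421.9, 94.7, 106.5]
tcp_rot: [3.135, 0.006, 1.729]
contact_force: [-0.1, -0.4, -1.1]
opening: 0.676
pose [421.9  94.7 106.5] [179.6   0.4  99.1] q [ 0.22  0.18  2.12 -0.01  0.83  0.07] F [-0.1 -0.4 -1.1] op 0.68 t 17.6 dist 38 ang 0.5 n 1
9.5 0.4 36 0.4 0.4 0.1
```

```bash
python3 -m jog '255 9 0 15 0.4 0.4 0; 255 0 0 25 0 0 0; 255 0 0 15 0 0 0; 255 0 0 0 0 0 0'; python3 go.py 421 104 20 99 0
python3 - <<'E'
from rig import r,optics
import cv2
f=optics.grab_frame('side')[240:360,330:470,::-1]; cv2.imwrite('pics/side15.png',cv2.resize(f,None,fx=5,fy=5,interpolation=2))
cv2.imwrite('pics/wrist15.png',optics.grab_frame('wrist')[:,:,::-1])
E
```

```text
clock: 17.88
eef_pos: [422.1, 105.6, 51.4]
tcp_rot: [3.137, -0.001, 1.735]
contact_force: [-1.6, -0.5, -0.3]
opening: 0.674
pose [422.1 105.6  51.4] [ 1.798e+02 -1.000e-01  9.940e+01] q [0.24 0.28 2.16 0.   0.7  0.08] F [-1.6 -0.5 -0.3] op 0.67 t 17.9 dist 31 ang 0.5 n 1
-1.4 -1.5 31 0.2 -0.1 0.4
```

View pics/side15.png

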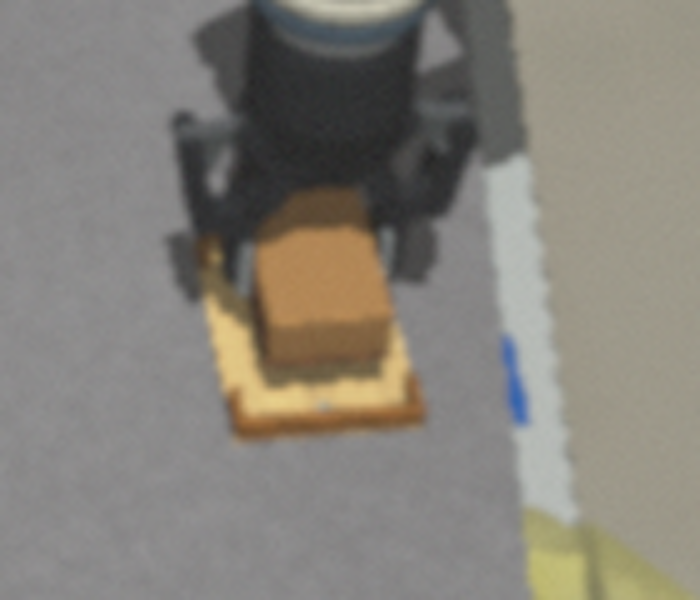

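View pics/wrist15.png

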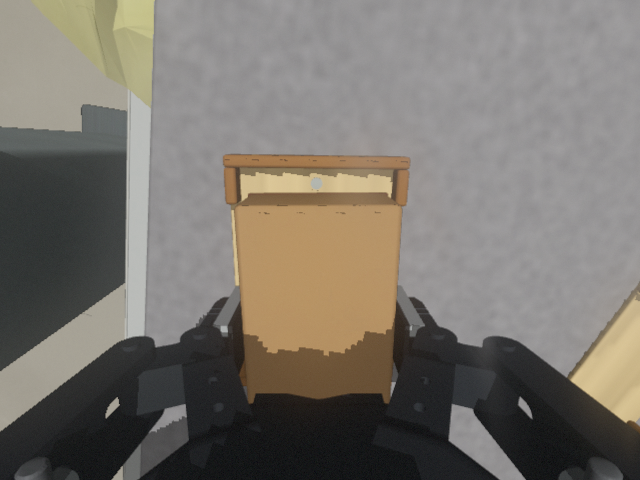

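Block and tray line up in yaw and sideways. Lower it.

```bash
python3 -m jog '255 -1 -1 18 0 0 0; 255 0 0 10 0 0 0; 255 0 0 0 0 0 0'; python3 go.py 421 104 19 99 0
```

```text
clock: 18.23
eef_pos: [425.3, 104.1, 27.6]
tcp_rot: [3.13, -0.001, 1.733]
contact_force: [-0.9, -0.0, -1.3]
opening: 0.672
pose [425.3 104.1  27.6] [ 1.794e+02 -1.000e-01  9.930e+01] q [0.24 0.33 2.17 0.   0.63 0.07] F [-0.9 -0.  -1.3] op 0.67 t 18.2 dist 10 ang 0.7 n 1
0.6 -4.3 8.6 0.6 -0.1 0.3
```

```bash
python3 -m jog '255 0.5 -5 4 0.6 0 0; 255 0 0 4 0 0 0; 255 0 0 0 0 0 0'; python3 go.py 421 104 19 99 0
python3 - <<'E'
from rig import r,optics
import cv2
f=optics.grab_frame('side')[240:360,330:470,::-1]; cv2.imwrite('pics/side16.png',cv2.resize(f,None,fx=5,fy=5,interpolation=2))
cv2.imwrite('pics/wrist16.png',optics.grab_frame('wrist')[:,:,::-1])
E
```

```text
clock: 18.48
eef_pos: [421.1, 103.6, 20.8]
tcp_rot: [3.14, -0.001, 1.732]
contact_force: [0.0, -0.8, 0.0]
opening: 0.673
pose [421.1 103.6  20.8] [ 1.799e+02 -1.000e-01  9.920e+01] q [0.24 0.34 2.17 0.   0.62 0.07] F [ 0.  -0.8  0. ] op 0.67 t 18.5 dist 2 ang 0.3 n 1
0.4 -0.1 1.8 0.1 -0.1 0.2
```

View pics/side16.png

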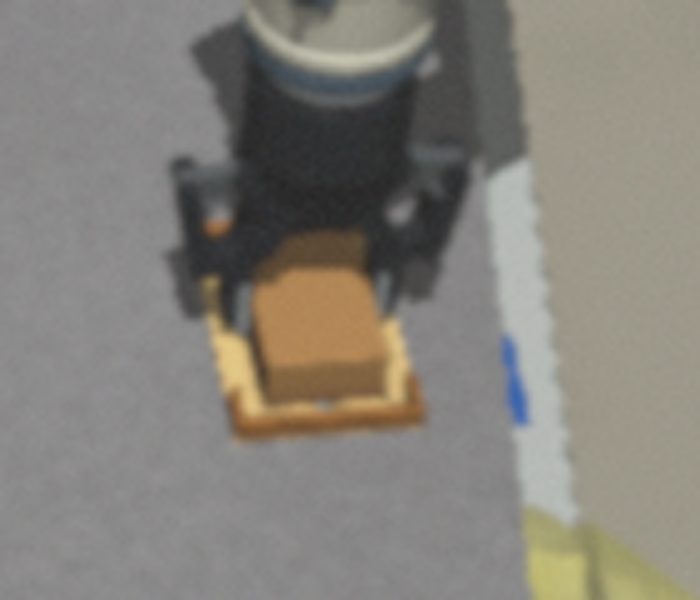

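View pics/wrist16.png

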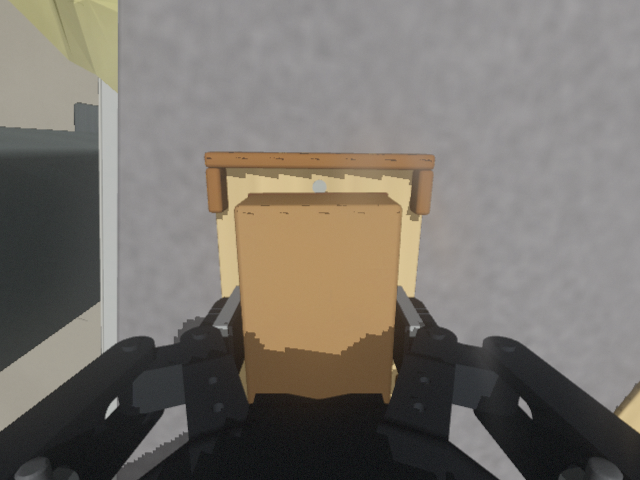

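```bash
python3 -m jog '255 0 0 2.5 0 0 0; 255 0 0 0 0 0 0; 70 0 0 0 0 0 0; 40 0 0 0 0 0 0; 0 0 0 0 0 0 0'; python3 -m jog '0 0 0 0 0 0 0; 0 0 0 0 0 0 0; 0 0 0 -15 0 0 0; 0 0 0 -30 0 0 0; 0 0 0 -35 0 0 0'; python3 go.py 605 -160 200 100 0
```

```text
clock: 19.0
eef_pos: [422.2, 104.0, 19.4]
tcp_rot: [3.137, -0.002, 1.732]
contact_force: [-1.2, -0.8, 0.4]
opening: 0.961
clock: 19.42
eef_pos: [417.1, 102.7, 96.2]
tcp_rot: [-3.133, -0.001, 1.732]
contact_force: [1.2, 0.9, -0.3]
opening: 1.002
pose [417.1 102.7  96.2] [-179.5   -0.    99.3] q [0.24 0.2  2.13 0.   0.82 0.07] F [ 1.2  0.9 -0.3] op 1.0 t 19.4 dist 339 ang 0.9 n 9
-32 16 -12 -0.1 -0.0 -0.1; -32 16 -12 -0.1 -0.0 -0.1; -32 16 -12 -0.1 -0.0 -0.1; -32 16 -12 -0.1 -0.0 -0.1; -32 16 -12 -0.1 -0.0 -0.1
-32 16 -12 -0.1 -0.0 -0.1; -32 16 -12 -0.1 -0.0 -0.1; -32 16 -12 -0.1 -0.0 -0.1; -32 16 -12 -0.1 -0.0 -0.1
```

```bash
python3 -m jog '0 -25 12 -20 0 0 0; 0 -32 16 -15 0 0 0; 0 -32 16 -12 0 0 0; 0 -32 16 -12 0 0 0; 0 -32 16 -12 0 0 0'; python3 -m jog '0 -32 16 -12 0 0 0; 0 -32 16 -12 0 0 0; 0 -32 16 -12 0 0 0; 0 -25 16 -5 0 0 0; 0 0 0 0 0 0 0'; python3 go.py 605 -103 15 100 0;python3 - <<'E'
from rig import r,optics
import cv2,pickle
from h import *
c=wcam(optics); pickle.dump(c,open('c17.pkl','wb'))
cv2.imwrite('pics/wrist17.png',optics.grab_frame('wrist')[:,:,::-1])
E
```

```text
clock: 19.83
eef_pos: [518.6, -36.5, 175.2]
tcp_rot: [-3.138, -0.002, 1.741]
contact_force: [0.9, 1.7, 0.3]
opening: 0.996
clock: 20.25
eef_pos: [609.3, -157.0, 221.4]
tcp_rot: [3.138, 0.002, 1.737]
contact_force: [-0.5, 1.3, 0.2]
opening: 1.0
pose [ 609.3 -157.   221.4] [1.798e+02 1.000e-01 9.950e+01] q [-0.25  0.34  1.61 -0.    1.19 -0.42] F [-0.5  1.3  0.2] op 1.0 t 20.2 dist 213 ang 0.5 n 6
9.1 0.7 34 0.0 0.0 -0.1; 9.1 0.7 34 0.0 0.0 -0.1; 9.0 0.7 34 0.0 0.0 -0.1; 9.0 0.8 34 0.0 0.0 -0.1; 9.0 0.8 34 0.0 0.0 -0.1
9.0 0.8 34 0.0 0.0 -0.1
```

View pics/wrist17.png

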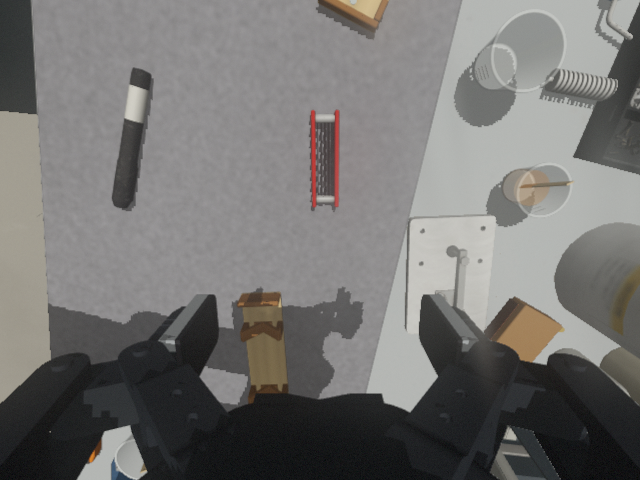

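The wrist view shows the hex set with corners (311,111), (339,111), (339,207) and (313,207), and the marker from (141,70) to (123,207).

Run:
```python
import pickle
from h import *
c=pickle.load(open('c17.pkl','rb'))
def f(n,z,*ps):
    P=np.array([ray('w',p,z,c) for p in ps])[:,:2]; print(n,P.mean(0).round(1),P.round(0).tolist(),[f"{np.linalg.norm(a-b):.0f}@{np.degrees(np.arctan2(*(b-a)[::-1])):.1f}" for a,b in zip(P,np.roll(P,-1,0))])
f('hex',65,(311,111),(339,111),(339,207),(313,207))
f('marker',54,(141,70),(123,207))
f('plate',71,(237,294),(283,292))
```

```text
hex [ 606.5 -101.2] [[586.0, -60.0], [611.0, -56.0], [627.0, -142.0], [602.0, -147.0]] ['25@9.5', '88@-79.5', '25@-170.5', '88@100.5']
marker [ 420.3 -115.2] [[428.0, -50.0], [413.0, -180.0]] ['131@-96.4', '131@83.6']
plate [ 562.4 -243.1] [[539.0, -248.0], [586.0, -238.0]] ['48@12.2', '48@-167.8']
```

```bash
python3 -m jog '0 18 1 15 0 0 0; 0 20 1 25 0 0 0; 0 15 1 30 0 0 -0.5; 0 0 0 20 0 0 0; 0 0 0 0 0 0 0'; python3 go.py 606.5 -101 40 100 0
```

```text
clock: 20.72
eef_pos: [598.6, -98.8, 127.6]
tcp_rot: [3.141, 0.0, 1.744]
contact_force: [-0.5, -0.7, -0.2]
opening: 1.001
pose [598.6 -98.8 127.6] [179.9   0.   99.9] q [-0.17  0.4   1.74  0.    1.   -0.34] F [-0.5 -0.7 -0.2] op 1.0 t 20.7 dist 88 ang 0.1 n 3
-1.2 2.4 29 0.0 0.0 -0.0; -1.2 2.4 29 0.0 0.0 -0.0; -1.2 2.5 29 0.0 0.0 -0.0
```

```bash
python3 -m jog '0 -3 7 15 0 0 0; 0 -1 0 30 0 0 0; 0 0 0 25 0 0 0; 0 0 0 8 0 0 0; 0 0 0 0 0 0 0'; python3 go.py 606.5 -101 16 100 0
```

```text
clock: 21.13
eef_pos: [604.3, -97.9, 50.2]
tcp_rot: [-3.142, -0.001, 1.747]
contact_force: [0.2, -0.1, 0.6]
opening: 0.997
pose [604.3 -97.9  50.2] [-1.800e+02 -1.000e-01  1.001e+02] q [-0.16  0.51  1.78  0.    0.86 -0.34] F [ 0.2 -0.1  0.6] op 1.0 t 21.1 dist 34 ang 0.1 n 1
-3.5 1.6 34 -0.0 -0.1 0.1
```

```bash
python3 -m jog '0 -3 2 15 0 0 0; 0 0 0 12 0 0 0; 0 0 0 5 0 0 0; 0 0 0 0 0 0 0'; python3 go.py 606.5 -101 16 100 0
python3 - <<'E'
from rig import r,optics
import cv2
cv2.imwrite('pics/wrist18.png',optics.grab_frame('wrist')[:,:,::-1])
E
```

```text
clock: 21.47
eef_pos: [608.5, -100.1, 22.0]
tcp_rot: [3.138, -0.0, 1.747]
contact_force: [-0.3, -0.4, 0.9]
opening: 1.001
pose [ 608.5 -100.1   22. ] [179.8  -0.  100.1] q [-0.17  0.55  1.78  0.    0.81 -0.34] F [-0.3 -0.4  0.9] op 1.0 t 21.5 dist 6 ang 0.2 n 1
-0.5 -2.2 6.0 0.2 -0.0 0.1
```

View pics/wrist18.png

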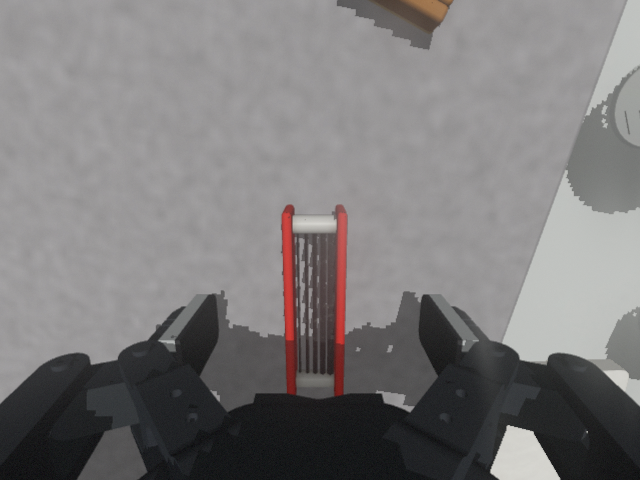

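```bash
python3 -m jog '0 0 -2 6 0 0 0; 80 0 0 0 0 0 0; 120 0 0 0 0 0 0; 150 0 0 0 0 0 0; 170 0 0 0 0 0 0' 35; python3 -m jog '190 0 0 0 0 0 0; 255 0 0 0 0 0 0; 255 0 0 0 0 0 0; 255 0 0 0 0 0 0; 255 0 0 0 0 0 0'
```

```text
clock: 21.93
eef_pos: [608.3, -100.7, 19.2]
tcp_rot: [3.134, 0.001, 1.747]
contact_force: [-0.2, -0.1, -1.1]
opening: 0.453
clock: 22.35
eef_pos: [608.4, -100.8, 19.6]
tcp_rot: [3.134, 0.001, 1.747]
contact_force: [0.6, 0.1, 0.3]
opening: 0.293
```

Hex set gripped (0.293, about 25 mm). Lift and carry it to the narrow tray.

```bash
python3 -m jog '255 0 0 -15 0 0 0; 255 0 0 -30 0 0 0; 255 0 0 -25 0 0 0'; python3 go.py 620.5 81 90 74.5 0 7
python3 - <<'E'
from rig import r,optics
import cv2
cv2.imwrite('pics/wrist19.png',optics.grab_frame('wrist')[:,:,::-1])
E
```

```text
clock: 22.6
eef_pos: [603.0, -99.9, 85.1]
tcp_rot: [-3.138, -0.003, 1.747]
contact_force: [-0.2, 0.7, -0.8]
opening: 0.292
pose [603.  -99.9  85.1] [-1.798e+02 -1.000e-01  1.001e+02] q [-0.17  0.46  1.76  0.    0.93 -0.34] F [-0.2  0.7 -0.8] op 0.29 t 22.6 dist 182 ang 25.6 n 7
25 7.0 -0.7 -0.0 -0.0 3.7; 25 5.4 -0.7 -0.0 -0.0 3.7; 26 3.7 -0.7 -0.0 -0.0 3.7; 26 2.1 -0.7 -0.0 -0.0 3.7; 26 0.4 -0.7 -0.0 -0.0 3.7
26 -1.2 -0.7 -0.0 -0.0 3.7; 26 -2.9 -0.7 -0.0 -0.0 3.7
```

View pics/wrist19.png

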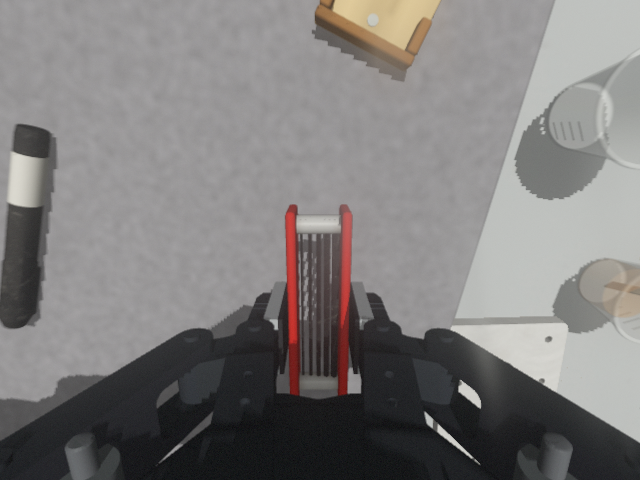

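```bash
python3 - <<'E'
from h import *
print(ray('scene',(327,217),0),ray('side',(257,285),0))
E
python3 -m jog '255 20 6 -5 0 0 3.7; 255 25 5 -3 0 0 3.7; 255 26 4 -2 0 0 3.7; 255 26 2 0 0 0 3.7; 255 26 0 0 0 0 3.7'; python3 go.py 620.5 81 85 74.5 0
```

```text
[754.80134685   7.70775216   0.        ] [766.33855503   8.18036925   0.        ]
clock: 23.07
eef_pos: [620.3, 22.5, 103.6]
tcp_rot: [3.133, -0.0, 1.405]
contact_force: [0.5, 0.3, -0.9]
opening: 0.292
pose [620.3  22.5 103.6] [179.5  -0.   80.5] q [ 0.03  0.45  1.73 -0.    0.95  0.2 ] F [ 0.5  0.3 -0.9] op 0.29 t 23.1 dist 61 ang 6.0 n 2
29 -4.8 9.3 0.2 -0.0 3.0; 29 -6.3 9.3 0.2 -0.0 3.0
```

Clear cup is at about (755–766, 8), well away.

```bash
python3 -m jog '255 29 -5 5 0.2 0 3; 255 25 -5 8 0.2 0 3; 255 5 0 5 0 0 0; 255 0 0 0 0 0 0'; python3 go.py 620.5 81 45 74.5 0
python3 - <<'E'
from rig import r,optics
import cv2,pickle
from h import *
pickle.dump(wcam(optics),open('c20.pkl','wb'))
cv2.imwrite('pics/wrist20.png',optics.grab_frame('wrist')[:,:,::-1])
E
```

```text
clock: 23.4
eef_pos: [622.9, 89.8, 85.0]
tcp_rot: [3.139, -0.003, 1.295]
contact_force: [0.1, -0.3, -0.8]
opening: 0.295
pose [622.9  89.8  85. ] [179.8  -0.2  74.2] q [0.14 0.48 1.72 0.   0.93 0.42] F [ 0.1 -0.3 -0.8] op 0.29 t 23.4 dist 41 ang 0.4 n 2
-4.6 -0.0 20 0.1 -0.1 -0.2; -4.6 0.0 20 0.1 -0.1 -0.2
```

View pics/wrist20.png

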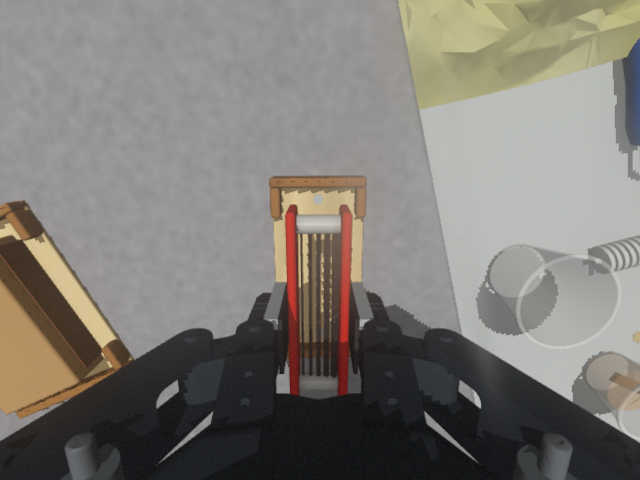

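Run:
```python
import pickle
from h import *
c=pickle.load(open('c20.pkl','rb'))
d=np.array([np.cos(np.radians(74.5)),np.sin(np.radians(74.5)),0])
a=ray('w',(270,178),59,c);b=ray('w',(366,178),59,c)
print((a+b)/2-60*d, np.degrees(np.arctan2(*(b-a)[1::-1])), ray('w',(318,199),49,c)-46.5*d)
```

```text
[619.64250195  81.48843865  59.        ] -15.8279169385682 [619.53615226  81.37844564  49.        ]
```

```bash
python3 -m jog '255 -8 0 15 0 0 0; 255 -1 0 15 0 0 0; 255 0 0 8 0 0 0; 255 0 0 0 0 0 0'; python3 go.py 620 81 24.5 74.3 0
```

```text
clock: 23.78
eef_pos: [621.4, 77.0, 47.4]
tcp_rot: [3.137, -0.002, 1.297]
contact_force: [-0.3, 0.2, -1.2]
opening: 0.293
pose [621.4  77.   47.4] [ 1.797e+02 -1.000e-01  7.430e+01] q [0.12 0.53 1.75 0.   0.86 0.39] F [-0.3  0.2 -1.2] op 0.29 t 23.8 dist 23 ang 0.3 n 1
3.4 -2.6 23 0.3 -0.1 -0.0
```

```bash
python3 -m jog '255 4 -3 8 0.3 0 0; 255 0 0 8 0 0 0; 255 0 0 3 0 0 0; 255 0 0 0 0 0 0'; python3 go.py 620 81 24.5 74.3 0
```

```text
clock: 24.12
eef_pos: [620.4, 80.2, 28.0]
tcp_rot: [3.141, -0.003, 1.295]
contact_force: [-0.3, 0.4, -1.3]
opening: 0.296
pose [620.4  80.2  28. ] [180.   -0.2  74.2] q [0.12 0.56 1.76 0.   0.83 0.4 ] F [-0.3  0.4 -1.3] op 0.3 t 24.1 dist 4 ang 0.2 n 1
0.7 -0.6 3.5 0.0 -0.2 -0.1
```

```bash
python3 -m jog '255 0.7 0 3 0 0 0; 255 0 0 0.5 0 0 0; 255 0 0 0 0 0 0'
python3 - <<'E'
from rig import r,optics
import cv2
cv2.imwrite('pics/wrist21.png',optics.grab_frame('wrist')[:,:,::-1])
E
```

```text
clock: 24.37
eef_pos: [621.1, 81.0, 24.6]
tcp_rot: [3.141, -0.003, 1.295]
contact_force: [0.7, 0.5, -2.1]
opening: 0.297
```

View pics/wrist21.png

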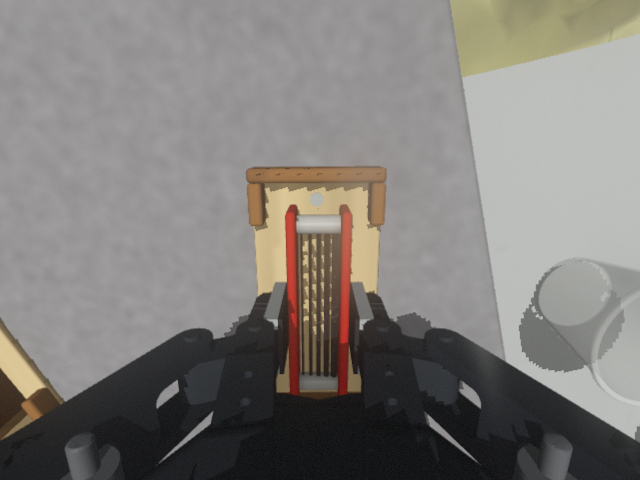

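```bash
python3 -m jog '255 0 0 1 0 0 0; 160 0 0 0 0 0 0; 130 0 0 0 0 0 0; 100 0 0 0 0 0 0; 60 0 0 0 0 0 0'; python3 -m jog '0 0 0 0 0 0 0; 0 0 0 -15 0 0 0; 0 0 0 -30 0 0 0; 0 0 0 -35 0 0 0; 0 0 0 -35 0 0 0'
python3 - <<'E'
from rig import r,optics
import cv2
cv2.imwrite('pics/wrist22.png',optics.grab_frame('wrist')[:,:,::-1])
E
python3 go.py 420 -116 100 83 0
```

```text
clock: 24.83
eef_pos: [622.2, 81.4, 24.9]
tcp_rot: [3.138, -0.004, 1.296]
contact_force: [-0.0, 0.1, 1.1]
opening: 0.734
clock: 25.25
eef_pos: [615.8, 80.3, 135.1]
tcp_rot: [-3.131, 0.002, 1.296]
contact_force: [0.0, -0.2, 1.0]
opening: 0.998
pose [620.   80.8 142.8] [-1.799e+02 -1.000e-01  7.420e+01] q [0.13 0.41 1.69 0.   1.04 0.4 ] F [3.  0.2 5.1] op 1.0 t 25.3 dist 284 ang 8.8 n 8
-30 -17 5.3 -0.0 -0.0 -1.1; -30 -18 5.3 -0.0 -0.0 -1.1; -30 -19 5.3 -0.0 -0.0 -1.1; -29 -19 5.3 -0.0 -0.0 -1.1; -29 -20 5.3 -0.0 -0.0 -1.1
-29 -20 5.4 -0.0 -0.0 -1.1; -28 -21 5.4 -0.0 -0.0 -1.1; -28 -21 5.4 -0.0 -0.0 -1.1
```

View pics/wrist22.png

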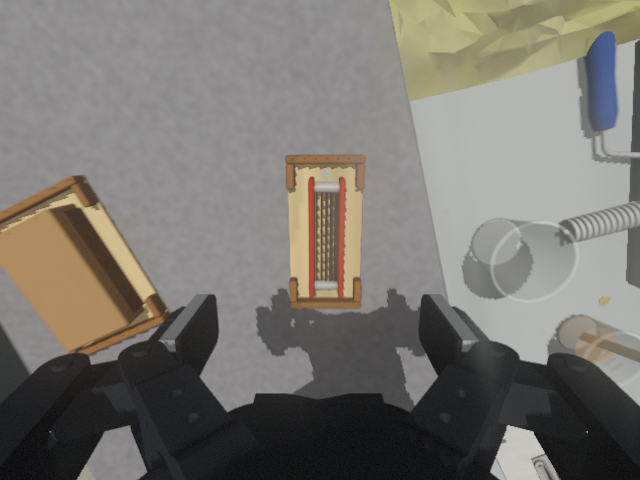

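The hex set sits inside its tray at (325,240), and the block is in its tray too. On to the marker.

```bash
python3 -m jog '0 -25 -15 0 0 0 -1; 0 -30 -18 2 0 0 -1; 0 -30 -19 5 0 0 -1; 0 -29 -19 5 0 0 -1; 0 -29 -20 5 0 0 -1'; python3 -m jog '0 -29 -20 5 0 0 -1; 0 -28 -21 5 0 0 -1; 0 -25 -20 5 0 0 -1; 0 0 0 0 0 0 0'; python3 go.py 420 -116 60 83 0
```

```text
clock: 25.72
eef_pos: [504.7, -35.7, 131.3]
tcp_rot: [3.123, -0.008, 1.392]
contact_force: [0.4, -0.7, -0.4]
opening: 1.0
clock: 26.05
eef_pos: [423.1, -111.5, 113.2]
tcp_rot: [3.124, -0.006, 1.448]
contact_force: [-0.1, 0.6, -0.5]
opening: 1.0
pose [ 423.1 -111.5  113.2] [179.   -0.3  83. ] q [-0.27  0.17  2.12  0.01  0.84 -0.15] F [-0.1  0.6 -0.5] op 1.0 t 26.1 dist 53 ang 1.0 n 2
-2.6 -1.7 27 0.5 -0.2 -0.0; -2.5 -1.5 27 0.5 -0.2 -0.0
```

```bash
python3 -m jog '0 -5 -4 20 0.9 -0.3 0; 0 0 0 25 0 0 0; 0 0 0 10 0 0 0; 0 0 0 0 0 0 0'; python3 go.py 420 -116 16 83 0
python3 - <<'E'
from rig import r,optics
import cv2,pickle
from h import *
pickle.dump(wcam(optics),open('c23.pkl','wb'))
cv2.imwrite('pics/wrist23.png',optics.grab_frame('wrist')[:,:,::-1])
E
```

```text
clock: 26.38
eef_pos: [419.8, -118.5, 58.1]
tcp_rot: [3.134, 0.001, 1.442]
contact_force: [-1.1, -0.3, 0.0]
opening: 1.003
pose [ 419.8 -118.5   58.1] [179.6   0.   82.6] q [-0.28  0.27  2.15  0.    0.71 -0.15] F [-1.1 -0.3  0. ] op 1.0 t 26.4 dist 42 ang 0.6 n 2
1.3 -0.2 21 0.2 0.0 -0.2; 1.3 -0.1 21 0.2 0.0 -0.2
```

View pics/wrist23.png

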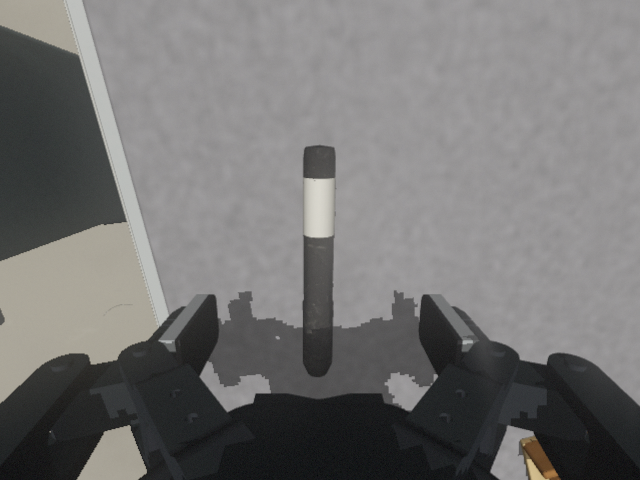

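```bash
python3 - <<'E'
import pickle
from h import *
c=pickle.load(open('c23.pkl','rb'))
a=ray('w',(319,147),54,c);b=ray('w',(317.5,376),54,c); print(a,b,(a+b)/2,np.linalg.norm(a-b))
E
python3 -m jog '0 2 0 18 0.2 0 0; 0 0 0 12 0 0 0; 0 0 0 5 0 0 0; 0 0 0 0 0 0 0'; python3 go.py 420 -116 16 83 0
```

```text
[427.96981656 -50.45451039  54.        ] [ 410.01361649 -183.16733167   54.        ] [ 418.99171652 -116.81092103   54.        ] 133.92205961403673
clock: 26.77
eef_pos: [424.5, -116.6, 25.8]
tcp_rot: [3.131, 0.002, 1.443]
contact_force: [-0.3, -0.3, -0.1]
opening: 0.998
pose [ 424.5 -116.6   25.8] [1.794e+02 1.000e-01 8.270e+01] q [-0.27  0.34  2.16 -0.    0.63 -0.14] F [-0.3 -0.3 -0.1] op 1.0 t 26.8 dist 11 ang 0.7 n 1
0.1 -4.7 9.7 0.6 0.1 -0.3
```

Marker centre is (419,-117), axis 82.3°.

```bash
python3 -m jog '0 0 -5.5 5 0.6 0 0; 0 0 -0.5 5 0 0 0.3; 0 0 0 2 0 0 0; 0 0 0 0 0 0 0'; python3 go.py 419 -117 16 82.5 0
```

```text
clock: 27.1
eef_pos: [420.1, -116.0, 15.1]
tcp_rot: [3.139, 0.002, 1.438]
contact_force: [0.4, -0.4, 0.3]
opening: 0.999
pose [ 420.1 -116.    15.1] [1.799e+02 1.000e-01 8.240e+01] q [-0.27  0.36  2.17 -0.    0.61 -0.14] F [ 0.4 -0.4  0.3] op 1.0 t 27.1 dist 2 ang 0.2 n 1
-1.2 -0.9 -0.9 0.1 0.1 -0.1
```

```bash
python3 -m jog '0 -1 -1 -2.5 0 0 0; 80 0 0 0 0 0 0; 120 0 0 0 0 0 0; 150 0 0 0 0 0 0; 170 0 0 0 0 0 0' 25; python3 -m jog '185 0 0 0 0 0 0; 200 0 0 0 0 0 0; 215 0 0 0 0 0 0; 255 0 0 0 0 0 0; 255 0 0 0 0 0 0'; python3 go.py 419 -117 16 82.5 0
```

```text
clock: 27.52
eef_pos: [419.5, -117.2, 18.8]
tcp_rot: [3.138, 0.002, 1.438]
contact_force: [-0.3, 0.3, -0.6]
opening: 0.455
clock: 27.93
eef_pos: [419.7, -117.3, 19.1]
tcp_rot: [3.137, 0.002, 1.438]
contact_force: [-0.2, -0.3, 0.4]
opening: 0.19
pose [ 419.7 -117.3   19.1] [1.797e+02 1.000e-01 8.240e+01] q [-0.27  0.35  2.17 -0.    0.62 -0.14] F [-0.2 -0.3  0.4] op 0.19 t 27.9 dist 3 ang 0.3 n 1
0.2 -0.7 3.1 0.3 0.1 -0.1
```

Marker gripped (0.19, about 16 mm). Lift it and look at the rest from closer.

```bash
python3 -m jog '255 0 0 -15 0 0 0; 255 0 0 -30 0 0 0; 255 0 0 -30 0 0 0; 255 0 0 -30 0 0 0'; python3 go.py 585 -390 130 102.5 0 11
```

```text
clock: 28.27
eef_pos: [414.1, -115.5, 121.6]
tcp_rot: [-3.132, 0.0, 1.438]
contact_force: [0.2, -0.4, -0.8]
opening: 0.19
pose [ 414.1 -115.5  121.6] [-179.5    0.    82.4] q [-0.27  0.16  2.1  -0.    0.89 -0.14] F [ 0.2 -0.4 -0.8] op 0.19 t 28.3 dist 323 ang 20.1 n 11
-23 19 -0.9 -0.0 -0.0 -1.8; -23 18 -0.9 -0.0 -0.0 -1.8; -24 17 -0.9 -0.0 -0.0 -1.8; -24 16 -0.9 -0.0 -0.0 -1.8; -25 16 -0.9 -0.0 -0.0 -1.8
-25 15 -0.9 -0.0 -0.0 -1.8; -26 14 -0.8 -0.0 -0.0 -1.8; -26 13 -0.8 -0.0 -0.0 -1.8; -27 12 -0.8 -0.0 -0.0 -1.8; -27 12 -0.8 -0.0 -0.0 -1.8
-27 11 -0.8 -0.0 -0.0 -1.8
```

```bash
python3 -m jog '255 -20 16 -5 0 0 -1.8; 255 -23 18 -3 0 0 -1.8; 255 -24 17 -2 0 0 -1.8; 255 -24 16 -2 0 0 -1.8; 255 -25 16 -1 0 0 -1.8'; python3 -m jog '255 -25 15 0 0 0 -1.8; 255 -26 14 0 0 0 -1.8; 255 -26 13 0 0 0 -1.8; 255 -27 12 0 0 0 -1.8; 255 -27 12 0 0 0 -1.8';python3 go.py 585 -390 130 102.5 0
```

```text
clock: 28.68
eef_pos: [492.1, -238.2, 142.3]
tcp_rot: [-3.141, 0.001, 1.605]
contact_force: [0.6, 0.4, -1.1]
opening: 0.194
clock: 29.1
eef_pos: [573.6, -368.5, 141.6]
tcp_rot: [-3.14, 0.0, 1.77]
contact_force: [1.1, -0.7, -0.2]
opening: 0.193
pose [ 573.6 -368.5  141.6] [-179.9    0.   101.4] q [-0.57  0.5   1.55 -0.    1.09 -0.77] F [ 1.1 -0.7 -0.2] op 0.19 t 29.1 dist 27 ang 1.1 n 1
-23 7.0 12 -0.1 0.0 -1.1
```

```bash
python3 -m jog '255 -12 2 0 0 0 -1.1; 255 0 0 0 0 0 0;255 0 0 0 0 0 0'
python3 - <<'E'
from rig import r,optics
import cv2,pickle
from h import *
print(r.sense()['eef_pos'],r.sense()['tcp_rot']);pickle.dump(wcam(optics),open('c24.pkl','wb'))
cv2.imwrite('pics/wrist24.png',optics.grab_frame('wrist')[:,:,::-1])
E
```

```text
clock: 29.35
eef_pos: [580.2, -385.4, 139.6]
tcp_rot: [-3.14, 0.001, 1.789]
contact_force: [-1.0, 0.4, 0.6]
opening: 0.195
[ 580.22262113 -385.38925011  139.64556127] [-3.14040951e+00  1.35972245e-03  1.78913941e+00]
```

View pics/wrist24.png

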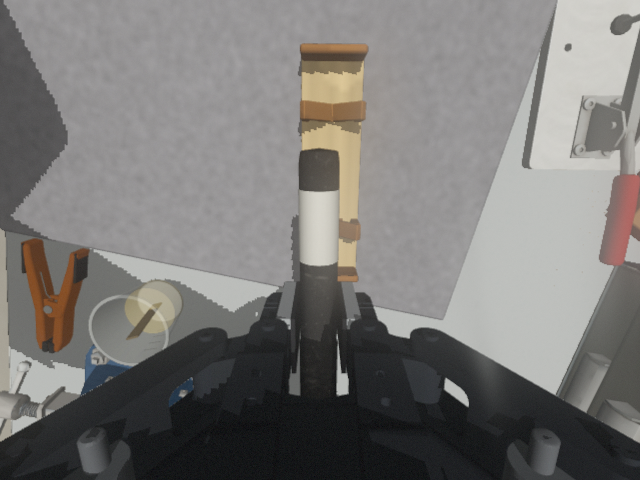

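Run:
```python
import pickle
from h import *
c=pickle.load(open('c24.pkl','rb'))
pt=lambda u,v,z:ray('w',(u,v),z,c)[:2].round(1)
a,b=pt(300,44,71),pt(368,44.5,71); print('plate',a,b,(a+b)/2,np.linalg.norm(a-b),np.degrees(np.arctan2(*(b-a)[::-1])))
a2,b2=pt(301,103,73),pt(366,103,73); print('sad1',a2,b2,(a2+b2)/2,np.linalg.norm(a2-b2),np.degrees(np.arctan2(*(b2-a2)[::-1])))
b3=pt(360,222,73);print('sad2 right',b3,np.linalg.norm(b3-b2))
b4=pt(357,268,71);print('plate2 right',b4,np.linalg.norm(b4-b), (b4-b))
print(np.degrees(np.arctan2(*(b-b4)[::-1])))
```

```text
plate [ 539.6 -259.8] [ 581.8 -250.7] [ 560.7  -255.25] 43.17001274032699 12.16891432990904
sad1 [ 547.5 -293.9] [ 589.1 -284.7] [ 568.3 -289.3] 42.60516400625635 12.470461721668869
sad2 right [ 605.1 -362.9] 79.8200476071018
plate2 right [ 612.1 -398.1] 150.48205873126543 [  30.3 -147.4]
101.61608451402478
```

Rest centre comes out at (578,-336), axis 102.2°, agreeing with the fixed cameras.

```bash
python3 -m jog '255 20 4 5 0 0 0; 255 20 4 20 0 0 0.3; 255 8 1 25 0 0 0; 255 0 0 0 0 0 0'; python3 go.py 578 -336 60 102.2 0
```

```text
clock: 29.73
eef_pos: [576.4, -331.9, 89.6]
tcp_rot: [-3.141, 0.002, 1.781]
contact_force: [-0.6, 0.7, -0.3]
opening: 0.193
pose [ 576.4 -331.9   89.6] [-1.800e+02  1.000e-01  1.021e+02] q [-0.52  0.53  1.63 -0.    0.98 -0.73] F [-0.6  0.7 -0.3] op 0.19 t 29.7 dist 30 ang 0.2 n 1
-4.2 0.7 30 -0.0 0.1 -0.1
```

```bash
python3 -m jog '255 -4 1 15 0 0 0; 255 0 0 12 0 0 0; 255 0 0 0 0 0 0'; python3 go.py 578 -336 45 102.2 0
python3 - <<'E'
from rig import r,optics
import cv2
cv2.imwrite('pics/wrist25.png',optics.grab_frame('wrist')[:,:,::-1])
f=optics.grab_frame('scene')[260:350,340:460,::-1]; cv2.imwrite('pics/scene25.png',cv2.resize(f,None,fx=6,fy=6,interpolation=2))
E
```

```text
clock: 29.98
eef_pos: [578.4, -334.7, 62.7]
tcp_rot: [-3.141, 0.002, 1.783]
contact_force: [0.8, -0.2, -0.5]
opening: 0.193
pose [ 578.4 -334.7   62.7] [-1.800e+02  1.000e-01  1.021e+02] q [-0.53  0.56  1.64 -0.    0.94 -0.74] F [ 0.8 -0.2 -0.5] op 0.19 t 30.0 dist 18 ang 0.1 n 1
-1.2 -0.7 18 -0.0 0.1 -0.1
```

View pics/wrist25.png

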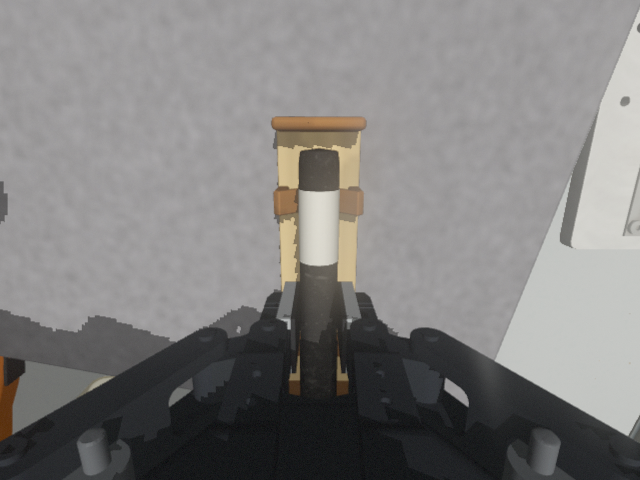

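View pics/scene25.png

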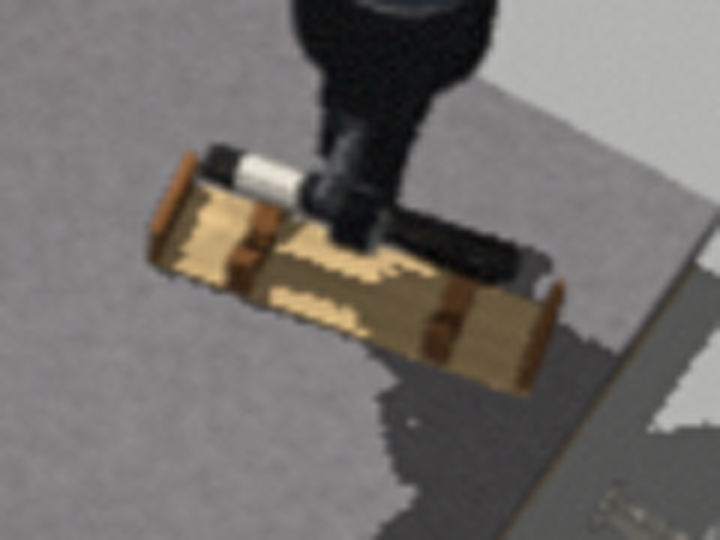

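Marker is lined up above the notches. Lower it.

```bash
python3 -m jog '255 -1 0 13 0 0 0; 255 0 0 6 0 0 0; 255 0 0 0 0 0 0'; python3 go.py 578 -336 32 102.2 0
```

```text
clock: 30.33
eef_pos: [581.0, -338.7, 45.9]
tcp_rot: [3.137, 0.006, 1.781]
contact_force: [-0.8, 0.1, 0.4]
opening: 0.189
pose [ 581.  -338.7   45.9] [179.8   0.4 102.1] q [-0.53  0.59  1.64 -0.    0.9  -0.74] F [-0.8  0.1  0.4] op 0.19 t 30.3 dist 15 ang 0.5 n 1
3.4 -2.5 14 0.2 0.4 -0.1
```

```bash
python3 -m jog '255 4 -3 5 0.2 0.4 0; 255 0 0 5 0 0 0; 255 0 0 0 0 0 0'; python3 go.py 578 -336 32 102.2 0
```

```text
clock: 30.58
eef_pos: [576.9, -335.7, 34.9]
tcp_rot: [3.141, -0.001, 1.78]
contact_force: [0.2, -1.0, -0.8]
opening: 0.19
pose [ 576.9 -335.7   34.9] [ 1.80e+02 -1.00e-01  1.02e+02] q [-0.53  0.6   1.65  0.    0.89 -0.74] F [ 0.2 -1.  -0.8] op 0.19 t 30.6 dist 3 ang 0.2 n 1
-0.6 1.0 2.9 0.0 -0.1 -0.2
```

```bash
python3 -m jog '255 0 1 2.5 0 0 0; 255 0 0 0.5 0 0 0; 255 0 0 0 0 0 0'; python3 go.py 578 -336 32 102.2 0
python3 - <<'E'
from rig import r,optics
import cv2
cv2.imwrite('pics/wrist26.png',optics.grab_frame('wrist')[:,:,::-1])
f=optics.grab_frame('scene')[260:350,340:460,::-1]; cv2.imwrite('pics/scene26.png',cv2.resize(f,None,fx=6,fy=6,interpolation=2))
E
```

```text
clock: 30.83
eef_pos: [578.6, -335.5, 31.9]
tcp_rot: [3.14, -0.001, 1.78]
contact_force: [-0.3, -0.2, 0.0]
opening: 0.191
pose [ 578.6 -335.5   31.9] [179.9  -0.  102. ] q [-0.53  0.6   1.65  0.    0.89 -0.74] F [-0.3 -0.2  0. ] op 0.19 t 30.8 dist 1 ang 0.2 n 1
-0.3 -0.6 -0.1 0.1 -0.0 -0.2
```

View pics/wrist26.png

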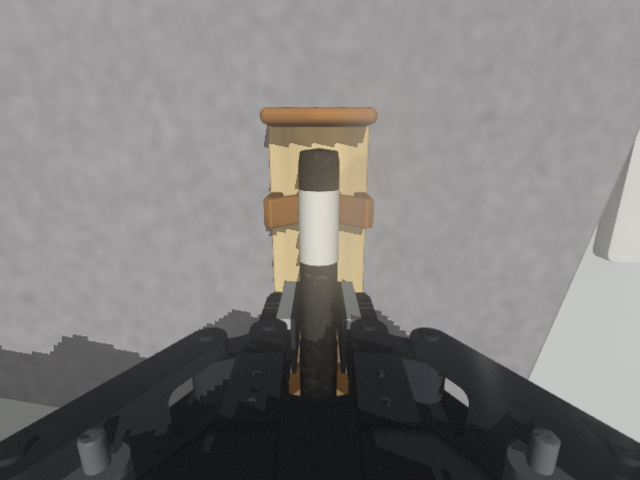

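View pics/scene26.png

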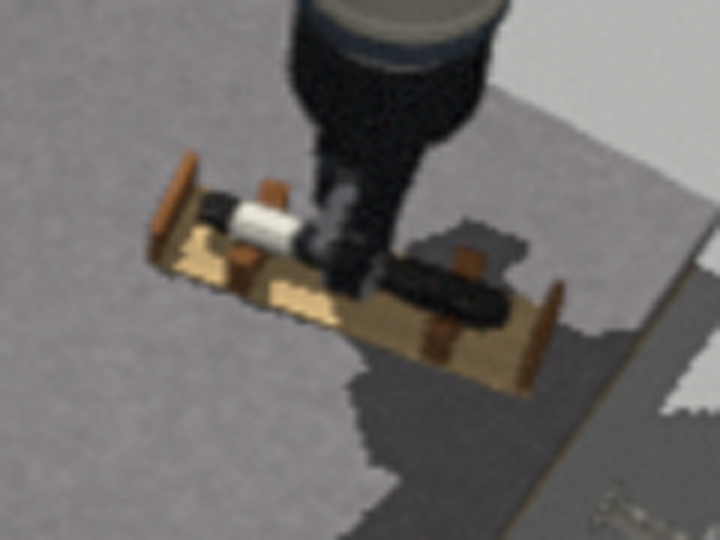

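```bash
python3 - <<'E'
from h import *
print(ray('scene',(340+200/6,260+210/6),66.4),ray('scene',(340+508/6,260+309/6),66.4))
E
python3 -m jog '235 0 0 0 0 0 0; 200 0 0 0 0 0 0; 170 0 0 0 0 0 0; 140 0 0 0 0 0 0; 100 0 0 0 0 0 0'; python3 -m jog '60 0 0 0 0 0 0; 0 0 0 0 0 0 0; 0 0 0 -10 0 0 0; 0 0 0 -30 0 0 0; 0 -5 0 -35 0 0 0'; python3 -m jog '0 -15 0 -35 0 0 0; 0 -25 0 -30 0 0 0; 0 -25 0 -30 0 0 0; 0 -25 0 0 0 0 0; 0 0 0 0 0 0 0'
python3 - <<'E'
from rig import r,optics
import cv2
from h import *
import pickle
pickle.dump(wcam(optics),open('c27.pkl','wb'))
cv2.imwrite('pics/wrist27.png',optics.grab_frame('wrist')[:,:,::-1])
E
```

```text
[ 562.05843219 -271.35812161   66.4       ] [ 593.30969525 -397.79570945   66.4       ]
clock: 31.35
eef_pos: [578.4, -335.6, 32.4]
tcp_rot: [3.14, -0.0, 1.781]
contact_force: [-0.6, 0.2, 0.4]
opening: 0.57
clock: 31.77
eef_pos: [574.4, -337.2, 102.4]
tcp_rot: [-3.133, -0.01, 1.781]
contact_force: [1.0, 0.6, -0.3]
opening: 1.0
clock: 32.18
eef_pos: [596.8, -429.9, 214.2]
tcp_rot: [-3.14, -0.002, 1.783]
contact_force: [-0.6, 0.5, -1.1]
opening: 1.004
```

View pics/wrist27.png

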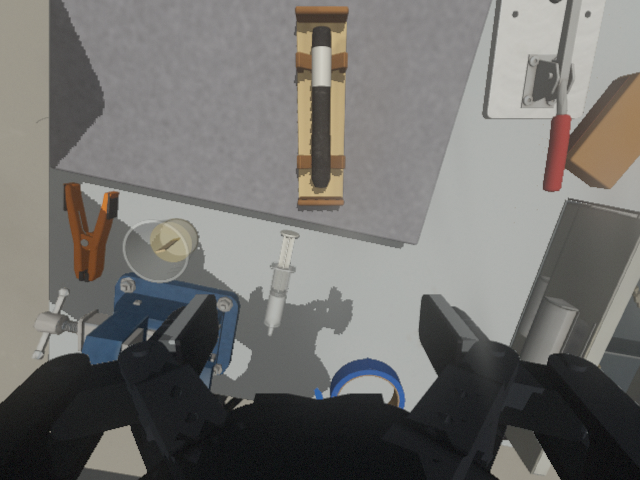

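The marker lies in both notches, centred. Final check with the fixed cameras.

Run:
```python
from rig import r,optics
import cv2
s=optics.grab_frame('scene')[:,:,::-1]; d=optics.grab_frame('side')[:,:,::-1]
cv2.imwrite('pics/scene28.png',s); cv2.imwrite('pics/side28.png',d)
cv2.imwrite('pics/scene28a.png',cv2.resize(s[150:300,170:330],None,fx=4,fy=4,interpolation=2))
cv2.imwrite('pics/side28a.png',cv2.resize(d[260:410,280:430],None,fx=4,fy=4,interpolation=2))
```

View pics/scene28.png

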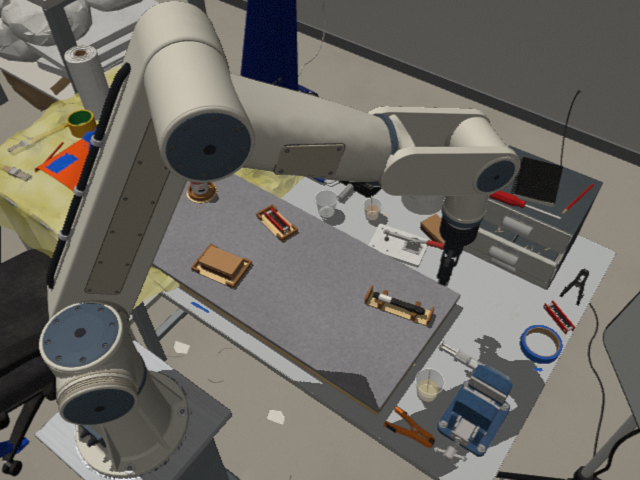

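View pics/scene28a.png

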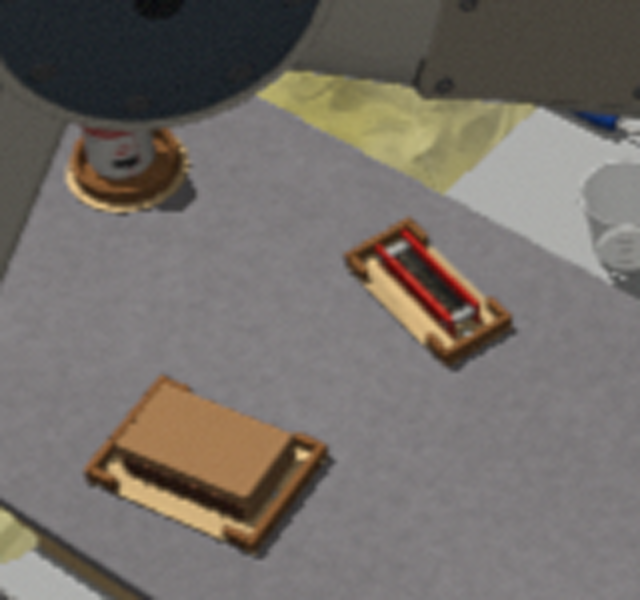

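View pics/side28a.png

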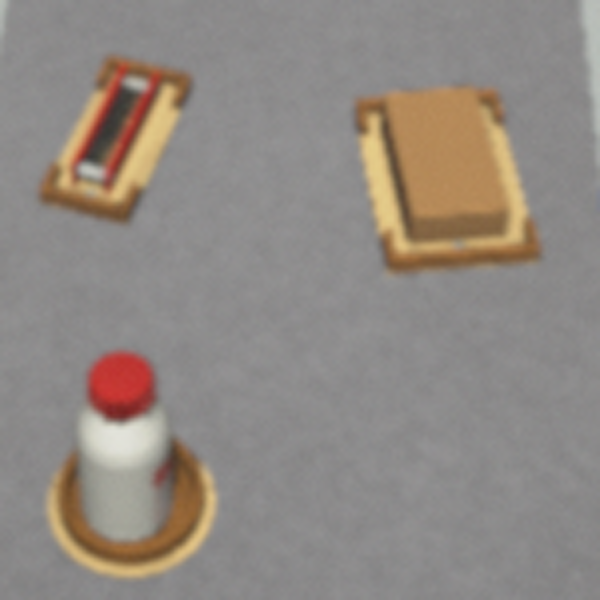

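Run:
```python
from h import *
d=lambda u,v,z:ray('side',(280+u/4-.4,260+v/4-.4),z)[:2]; s=lambda u,v,z:ray('scene',(170+u/4-.4,150+v/4-.4),z)[:2]
print('bottle base front',d(125,540,49),'cap',d(122,377,164),'holder floor front rim',d(131,575,48))
m=lambda *p:np.mean(p,0).round(1)
print('block',m(s(163,383,79),s(297,430,79),s(245,503,79),s(113,448,79)),m(d(387,95,79),d(490,90,79),d(508,210,79),d(408,220,79)))
print('hex',m(d(121,72,69),d(162,75,69),d(112,185,69),d(75,182,69)),m(s(402,238,69),s(480,308,69),s(455,322,69),s(380,245,69)))
for n,f,z in (('cupS',ray('scene',(327,217),0),0),): print(f)
```

```text
bottle base front [593.01247847 359.24560724] cap [592.48442814 341.16825654] holder floor front rim [588.37872759 378.67870143]
block [419.5 100.7] [420.4 107.4]
hex [618.7  88. ] [618.8  77.6]
[754.80134685   7.70775216   0.        ]
```

```bash
python3 -m jog '0 0 0 0 0 0 0; 0 0 0 0 0 0 0'; python3 -c "
from rig import ticket
print(ticket.sign_off())"
```

```text
clock: 32.5
eef_pos: [594.7, -422.7, 210.5]
tcp_rot: [-3.136, -0.009, 1.785]
contact_force: [0.4, -0.1, -0.2]
opening: 0.998
the job is handed in; nothing more can be done
None
```

All four things are in their holders and the job is handed in at about 32.5 s. The bottle stands in the round holder, the cork block lies in the wide tray, the hex-key set in the narrow tray, and the marker in the V-notches of the rest. The arm stood clear of everything at hand-in.

**Last checks**
- **Positions:** the last pictures put the bottle base at about (593, 335), against its holder at (592, 334). The block is within about 4 mm of its tray centre, and the marker looked centred in both notches.
- **Hex set:** the two fixed cameras disagreed along its length, at y = 88 and y = 78 against a tray centre of 81. My corner picks on it are uncertain by about 5 mm, so I relied on the last wrist picture, which shows it inside the walls.
- **Bottle tilt:** the cap read about 6 mm further in y than the base, which I took as reading error. A real lean that size would be about 0.05 rad, still under the 0.1 limit.
- **Cups:** both were still where they stood in the last views. I did not measure them to the millimetre.

**What went wrong**
- **First grasp of the block:** it closed on air. The real fingertips end about 31 mm (shut) to 44 mm (open) short of the reported tool point. I reached lower for the block, hex set and marker.
- **Bottle grip:** the bottle was gripped before I found that offset, so off its axis (opening 0.49), but it was held and stood upright.
- **Setting the bottle down:** the last small downward steps had no visible effect and the force reading showed no contact. I released it on what the picture showed.

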